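# Set a pivot lever up on blocks over a catch cup and drive its pin out

### The job

Stand the catch cup in the middle of the steel bench plate with the two steel blocks upright on the plate close beside it, no more than 20 mm away, one to its left and one to its right along the plate's length, and lay the lever across both blocks so that its pin is over the cup. Then take the punch from its wooden stand and push the pin down through the lever with it until the pin drops into the cup, and put the punch back in its stand, tip down. Leave the set-up standing as you built it, and do not disturb the pliers or the hex key.

Things in the scene. Friction and masses are not known exactly. Their poses are not given: they have to be found in the camera images.
- plate: Flat dark steel bench plate fixed to the table, 170 x 250 x 10 mm. Origin: centre of its underside, so its top is 10 mm above. Its y axis runs along the 250 mm length, about the robot's left-right (turned up to 0.25 rad); z is up.
- block_a_center (a point): Centre of a loose ground-steel set-up block with a bored hole through its broad sides, 0.5 kg, standing 55 mm tall (27.5 mm above and below this point), 50 mm along its x axis, 30 mm along its y axis. One of two alike; either may go on either side. The 50 x 30 mm end is its foot.
- block_b_center (a point): Centre of the other set-up block, the same in every way: 50 mm along x, 30 mm along y, 55 mm tall.
- cup_center (a point): Centre (half-way up) of the loose open aluminium catch cup: round, 38 mm high, outer diameter 58 mm at the rim and 54 mm at the foot, wall 3 mm, floor 4 mm thick, 90 g. z is up; its yaw means nothing.
- lever_center (a point): Centre of the loose cast-aluminium pivot lever, 0.3 kg, lying flat: 150 mm long (along its x axis). In its middle a square boss 44 mm along x, 36 mm along y, 24 mm high, with an upright through-bore of 13 mm; on both sides flat limbs 28 mm wide and 16 mm high with round ends. The underside is flat, 12 mm below this point; the boss top is 12 mm above it. The point lies on the bore's axis.
- pin_center (a point): Centre of the steel pin in the lever's bore: 12 mm diameter, 32 mm long (along its z axis), 28 g. At the start it is flush with the lever's underside and stands 8 mm proud of the boss top. It sits with a push fit and travels with the lever (a bump at setting down may shift it 1 or 2 mm); a steady push of 4 to 10 N drives it down, and after about 16 mm it comes free and falls. A push of 30 mm clears it in any case.
- punch_grip (a point): Point on the axis of the steel drift punch at the middle of its body, where it is best gripped. Body 20 mm diameter and 70 mm long (35 mm above and below this point); below it the round tip, 8 mm diameter and 45 mm long, ends 80 mm below this point. 0.19 kg. It stands upright, tip down, in its wooden stand, body shoulder resting on the stand's top. Its z axis is up along the punch.
- stand_mouth (a point): Centre of the hole's mouth in the top face of the punch stand, a wooden block 70 x 70 x 50 mm fixed to the table (the mouth is 50 mm above the table). The hole is 14.5 mm wide and 47 mm deep. With the punch home in it, the punch's grip point is 35 mm above this point and its tip 45 mm below.
- pliers: Bystander: black-handled pliers lying flat, 150 mm long, about 75 mm wide, 15 mm thick. Origin: under the joint.
- hex_key: Bystander: T-handled hex key lying flat; 90 mm handle bar, 120 mm shank, 12 mm thick. Origin: under the middle of the handle.
Things that resemble listed ones, but are neither listed nor needed, are in the scene too. Leave any red or yellow look-alike of the part that bears block_a_center alone. Leave any orange or purple look-alike of the part that bears cup_center alone.

How it is judged:
On the way, in this order (a step that is already met when the one before it is completed fails the run):
1. cup in the middle of the plate, a block upright on each side of it, the lever lying level across both blocks with its pin still in it over the cup, and let go (x of cup_center in the frame of plate between -0.02 and 0.02 m and y of cup_center in the frame of plate between -0.02 and 0.02 m and z of cup_center in the frame of plate between 0.025 and 0.034 m and angle between each of cup_center, block_a_center, block_b_center's own z axis and vertical below 0.1 rad and x of block_a_center in the frame of plate between -0.03 and 0.03 m and z of block_a_center in the frame of plate between 0.033 and 0.043 m and horizontal distance between block_a_center and cup_center between 0.036 and 0.075 m and x of block_b_center in the frame of plate between -0.03 and 0.03 m and z of block_b_center in the frame of plate between 0.033 and 0.043 m and horizontal distance between block_b_center and cup_center between 0.036 and 0.075 m and ((y of block_a_center in the frame of plate above 0.01 m and y of block_b_center in the frame of plate below -0.01 m) or (y of block_b_center in the frame of plate above 0.01 m and y of block_a_center in the frame of plate below -0.01 m)) and z of lever_center in the frame of plate between 0.072 and 0.082 m and angle between lever_center's own z axis and vertical below 0.08 rad and horizontal distance between lever_center and cup_center below 0.016 m and z of pin_center in the frame of lever_center above -0.002 m and contact force between the fingers and lever below 0.2 N), for 0.2 s.
2. the pin is pushed down through the lever with the punch (contact force between punch and pin above 0.5 N and z of pin_center in the frame of lever_center below -0.003 m and horizontal distance between pin_center and lever_center below 0.006 m).
At the end, for the whole second after the job is handed in: Cup within 20 mm of the plate's middle; a block upright on either side, centres 36-75 mm from the cup's; lever level on both, bore within 16 mm of the cup's centre; pin in the cup; punch home in its stand within 4 mm of its depth, upright within 0.12 rad; all let go, at rest (x of cup_center in the frame of plate between -0.02 and 0.02 m and y of cup_center in the frame of plate between -0.02 and 0.02 m and z of cup_center in the frame of plate between 0.025 and 0.034 m and angle between each of cup_center, block_a_center, block_b_center's own z axis and vertical below 0.1 rad and x of block_a_center in the frame of plate between -0.03 and 0.03 m and z of block_a_center in the frame of plate between 0.033 and 0.043 m and horizontal distance between block_a_center and cup_center between 0.036 and 0.075 m and x of block_b_center in the frame of plate between -0.03 and 0.03 m and z of block_b_center in the frame of plate between 0.033 and 0.043 m and horizontal distance between block_b_center and cup_center between 0.036 and 0.075 m and ((y of block_a_center in the frame of plate above 0.01 m and y of block_b_center in the frame of plate below -0.01 m) or (y of block_b_center in the frame of plate above 0.01 m and y of block_a_center in the frame of plate below -0.01 m)) and z of lever_center in the frame of plate between 0.072 and 0.082 m and angle between lever_center's own z axis and vertical below 0.08 rad and horizontal distance between lever_center and cup_center below 0.016 m and horizontal distance between pin_center and cup_center below 0.022 m and z of pin_center in the frame of plate below 0.042 m and horizontal distance between punch_grip and stand_mouth below 0.01 m and angle between punch_grip's own z axis and vertical below 0.12 rad and z of punch_grip in the frame of stand_mouth between 0.03 and 0.039 m and linear speed of each of block_a, block_b, cup, lever, pin, punch below 0.02 m/s); the robot touches nothing.
It fails at once if the pliers are shifted more than 30 mm (distance of pliers from where it was at the start of the episode above 0.03 m).
It fails at once if the hex key is shifted more than 30 mm (distance of hex_key from where it was at the start of the episode above 0.03 m).
It also fails if it takes over 141 s, if anything falls off the work surface, if the arm or the gripper's body presses on something with over 40 N, if the wrist force passes 120 N, or if a joint passes its speed limit or range.

### The arm

A 6-joint arm with a two-finger parallel gripper is mounted at the origin on the work surface. World frame = base frame: x ahead of the robot, y to its left, z up, the work surface at z = 0. Lengths are in m, angles in rad, forces in N, time in s.
With the tool pointing down it reaches from about 0.275 to 0.725 m from the base axis. Payload 15.9 kg.
Tool frame: the origin (TCP) lies on the centre line of the jaws, within the pads' length; the fingertips stand 11 mm ahead of it and the grasp point (between the pads) lies 8 mm behind it (robot.tip_reach is the distance from the TCP to the fingertips, in m); z points along the fingers, y is the direction in which the jaws open and shut (so a half turn about z gives the same grasp; the last joint's range is limited). The gripper opens to 85 mm and grips with 20 to 120 N. Pads are 22 mm wide; open, the fingers measure 114 mm over their backs; the gripper's body (76 mm by 85 mm) begins 54 mm behind the grasp point. The pads swing forward as they close: fully open they stand 13 mm farther back than shut.
Start: joints at [-1.299, 0.213, -0.034, 1.323, 0, 1.571], TCP at [0.134, -0.482, 0.242] pointing down, gripper open.
Joint ranges: [-2.98, 2.98], [-0.74, 1.72], [-1.14, 1.35], [-2.1, 2.04], [-1.57, 1.44], [-3.14, 3.14]. Speed limits (rad/s): [1.89, 1.89, 2.39, 2.57, 3.14, 3.14].

### API

Orientations are given as a unit quaternion [x, y, z, w].
In Python, from plant import status, cams, workorder, robot gives the robot as it stands.
- The arm moves only by the shell command python3 -m handwheel 'ROWS' [OPENING]. ROWS is JSON, a list of rows, each a list of 2 entries, a list of its own where there are three numbers: the shift along the tool's x, y, z in m, then the turn, a rotation vector about the tool's x, y, z in rad. A call has 1 to 10 rows; each row is the pose to reach, as a shift and turn from the pose commanded when the call began, along the tool's axes at that moment; what a row does not reach only later rows make up. A row lasts 1/8 s, in which the tool goes at most 62.5 mm and 10.7 degrees, less where a joint would pass 70% of its speed; a pose out of reach is approached as far as the arm can. A call with a gripper value outside its range is refused whole. OPENING is the closure in counts, from 0 (fully open) to 255 (shut), set as the call begins (- or left out, the last holds). The fingers move at their own pace and stop on an object; the grip force is fixed at half the most. Time passes only in rows, so rows that repeat a pose let the fingers close. It gives the time, the measured TCP pose, the force and the opening at its end, in the units of the state.
- status.read_state(): the state, without advancing time (a new reading comes with each control period).
- cams.snapshot(name): name is "scene" or "top" or "wrist"; returns (picture, depth): 400x640x3 uint8, blue, green, red; 400x640 float32, m along the optical axis (not along the pixel's ray), 0 where there is no reading.
- cams.camera_model(name): a dict with "intrinsics" (3x3 intrinsics, pixels), "extrinsics" (4x4, takes a point from world to camera coordinates). Camera axes: x right, y down, z forward; pixel columns grow to the right and rows downward; lengths in m; the calibration is good to about 2 mm. A picture is of the moment at which its call begins: read the wrist's pose just before it. camera_model takes no time and is no camera call; for the wrist camera it gives the pose at the moment of the call.
- workorder.finish_job(): hands the job in, once; it reports no verdict.
The state is a dict: "clock": time; "qpos": joint angles; "joint_vel": joint speeds; "joint_torque": joint torques, N m; "eef_pos": TCP position; "tcp_rot": TCP orientation; "wrist_force": force on the tool from outside, world axes, zero at the start; "moment": the same for the moment, N m; "finger_gap": opening from 0.0 (shut) to 1.0 (fully open).
Only numpy, scipy, OpenCV 4.12 (cv2) and the standard library are available. Lean on these libraries where they do the work, as an engineer would, in place of code of your own. Each camera call takes 0.05 s, during which the arm holds its last target.

## Working session

There is one attempt and no reset: what is moved stays moved. The work goes in short steps, Python scripts to look and compute and a shell command to move; the robot and the scene stay as the last step left them, time stands still between calls to the robot, and variables do not carry over. Pictures are saved under pics/ and viewed, and the job is handed in when it is done.

```bash
ls -la; mkdir -p pics
python3 - <<'E'
from plant import status, cams, workorder, robot
import cv2
print(status.read_state()); print(robot.tip_reach)
for n in ["scene","top","wrist"]:
    m=cams.camera_model(n); print(n,m["intrinsics"],m["extrinsics"])
    p,d=cams.snapshot(n); cv2.imwrite(f"pics/{n}0.png",p)
    import numpy as np; np.save(f"pics/{n}0_d.npy",d); np.save(f"pics/{n}0_E.npy",m["extrinsics"])
E
```

```text
total 12
drwxr-xr-x  3 agent agent 4096 Dec  7 00:09 .
drwxr-xr-x 23 root  root  4096 Dec  7 00:09 ..
drwxr-xr-x  2 agent agent 4096 Dec  7 00:09 pics
{'clock': 0.0, 'qpos': array([-1.29900676e+00,  2.13362094e-01, -3.50173216e-02,  1.32347513e+00,
       -3.47702377e-05,  1.57076180e+00]), 'joint_vel': array([ 0.00024885, -0.0011968 , -0.00067042,  0.00046829,  0.00139744,
        0.00134343]), 'joint_torque': array([ 3.81786696e-03, -6.86156201e+01,  4.87122846e+01,  1.73036935e-02,
        1.85452732e-04, -1.31929735e-05]), 'eef_pos': array([ 0.1341376 , -0.48136154,  0.24182975]), 'tcp_rot': array([ 9.90778026e-01,  1.35493996e-01, -8.88977850e-05, -5.21876492e-04]), 'wrist_force': array([0.35302739, 0.5429729 , 0.24292422]), 'moment': array([-0.02858865,  0.04498045, -0.04652141]), 'finger_gap': 0.9997150907524786}
0.011
scene [[435.47122385   0.         318.37006331]
 [  0.         435.47122385 194.24087087]
 [  0.           0.           1.        ]] [[ 0.23644425  0.97163969 -0.00322865 -0.18270828]
 [ 0.59783971 -0.14809949 -0.78781611 -0.28039908]
 [-0.76595156  0.18434437 -0.61590207  1.5396641 ]
 [ 0.          0.          0.          1.        ]]
top [[408.60729203   0.         330.11921437]
 [  0.         408.60729203 200.41201757]
 [  0.           0.           1.        ]] [[ 0.02691895 -0.99961407  0.00686216 -0.00234232]
 [-0.9874982  -0.02765799 -0.15518483  0.58845802]
 [ 0.15531474 -0.00259895 -0.98786162  1.07134119]
 [ 0.          0.          0.          1.        ]]
wrist [[333.36790936   0.         314.67167955]
 [  0.         333.36790936 197.953894  ]
 [  0.           0.           1.        ]] [[ 0.26776973 -0.96348196 -0.00137273 -0.50024788]
 [-0.92850685 -0.25842936  0.26662576 -0.0342823 ]
 [-0.25724387 -0.07011972 -0.96379916  0.37858771]
 [ 0.          0.          0.          1.        ]]
```

View pics/scene0.png

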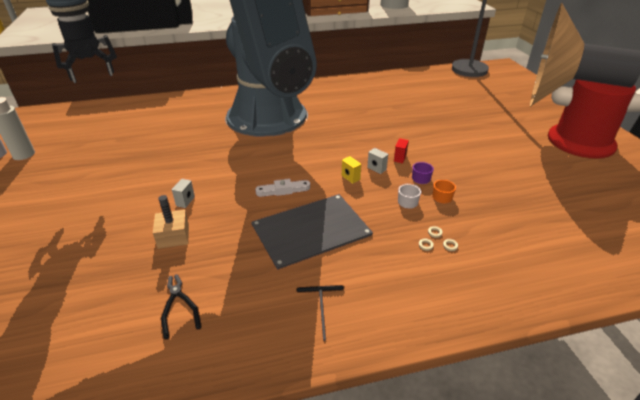

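View pics/top0.png

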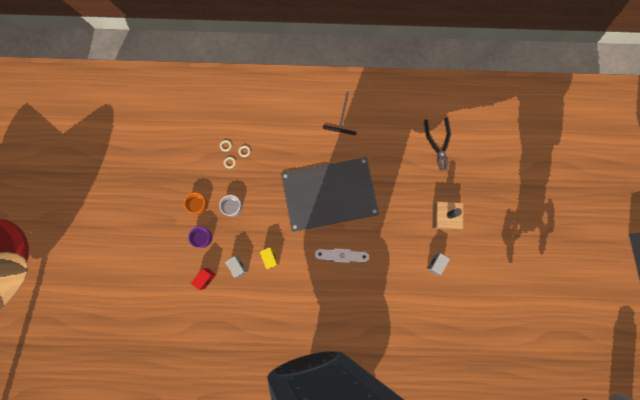

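View pics/wrist0.png

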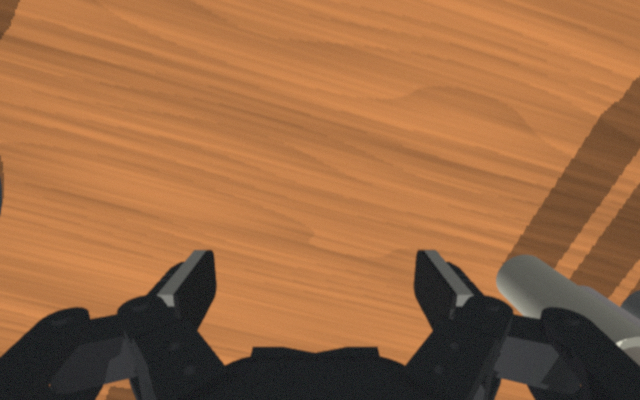

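The top view shows the plate at (330,195), the lever at (342,256), and the stand and punch at (450,215). Candidates:
- **Blocks:** grey (235,267), grey (440,264), yellow (268,258), red (202,279). The two grey ones fit ground steel.
- **Cups:** grey (230,206), orange (195,204), purple (200,238). The grey one fits aluminium.

I'll confirm these in an enlarged crop.

```bash
cat > h.py <<'E'
import numpy as np, cv2
from plant import status, cams
def ray(m,uv):
    K,E=m["intrinsics"],m["extrinsics"]; R,t=E[:3,:3],E[:3,3]
    d=R.T@np.linalg.solve(K,[uv[0],uv[1],1.]); return -R.T@t,d
def onz(m,uv,z):
    c,d=ray(m,uv); return c+d*(z-c[2])/d[2]
def proj(m,P):
    K,E=m["intrinsics"],m["extrinsics"]; p=K@(E[:3,:3]@np.asarray(P)+E[:3,3]); return p[:2]/p[2]
def cloud(m,d):
    K,E=m["intrinsics"],m["extrinsics"]; v,u=np.mgrid[:d.shape[0],:d.shape[1]]
    pc=np.stack([(u-K[0,2])/K[0,0]*d,(v-K[1,2])/K[1,1]*d,d],-1)
    return (pc-E[:3,3])@E[:3,:3]
E
python3 - <<'E'
from h import *
p=cv2.imread("pics/top0.png"); a=cv2.resize(p[180:300,170:290],(480,480),interpolation=cv2.INTER_CUBIC); b=cv2.resize(p[180:300,300:480],(720,480)[:2],interpolation=cv2.INTER_CUBIC)
cv2.imwrite("pics/c1.png",a); cv2.imwrite("pics/c2.png",b)
m=cams.camera_model("top"); d=np.load("pics/top0_d.npy"); P=cloud(m,d)
for n,(x0,x1,y0,y1) in dict(blockL=(218,252,248,285),blockR=(424,456,248,280),cup=(214,248,190,222),lever=(308,376,242,270),stand=(434,468,200,232),plate=(280,382,152,232)).items():
    z=P[y0:y1,x0:x1,2]; hi=z>(0.004 if n=="plate" else 0.008)
    Q=P[y0:y1,x0:x1][hi]
    print(n,hi.sum(),np.percentile(Q[:,2],[5,50,95,99]).round(4))
    top=Q[Q[:,2]>np.percentile(Q[:,2],95)-0.008 if n!="plate" else Q[:,2]>0]
    r=cv2.minAreaRect(top[:,:2].astype(np.float32)); print("  ",np.round(r[0],4),np.round(r[1],4),r[2])
E
```

```text
blockL 295 [0.0198 0.0537 0.0587 1.1497]
   [0.4209 0.1521] [0.0545 0.2654] 9.024651527404785
blockR 303 [0.016  0.0545 0.0583 0.0605]
   [ 0.4083 -0.1474] [0.0547 0.3239] 7.348704814910889
cup 173 [0.0096 0.0318 0.0396 1.1497]
   [0.4951 0.1677] [0.3413 0.0559] 58.395416259765625
lever 591 [0.0127 0.0174 0.0277 1.1497]
   [ 0.4412 -0.0287] [0.0393 0.1086] 8.290130615234375
stand 783 [0.0232 0.0501 0.1195 0.3091]
   [ 0.4836 -0.1534] [0.0191 0.3666] 25.03279685974121
plate 5267 [0.0059 0.0095 0.0131 0.0154]
   [0.5771 0.0115] [0.3238 0.2869] 2.6246283054351807
```

View pics/c1.png

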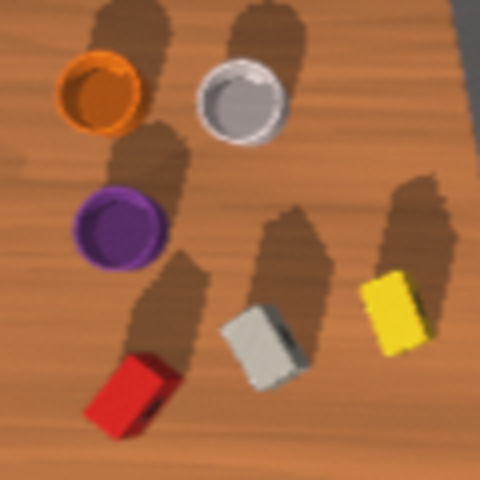

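View pics/c2.png

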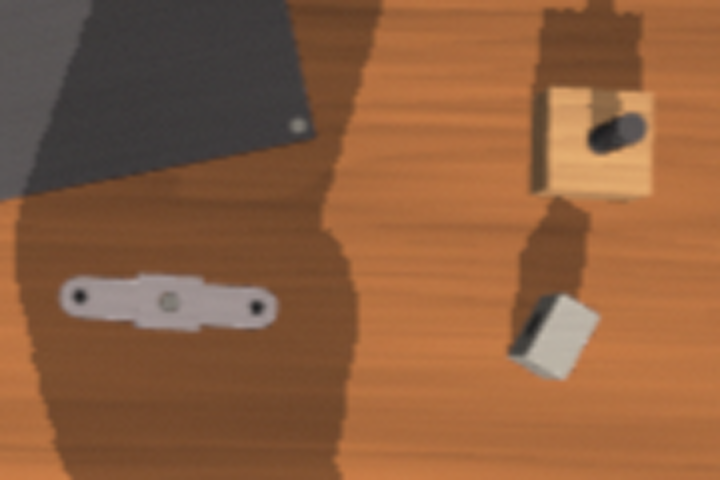

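The crop confirms it: the grey blocks at (235,267) and (440,264) are standing, the grey cup is at (230,206), and the red and yellow blocks and the orange and purple cups are decoys.

Run:
```python
from h import *
p=cv2.imread("pics/top0.png"); hsv=cv2.cvtColor(p,cv2.COLOR_BGR2HSV)
m=cams.camera_model("top"); d=np.load("pics/top0_d.npy"); P=cloud(m,d)
sat=hsv[...,1]
def comp(box,mask,z,name):
    x0,x1,y0,y1=box; M=np.zeros(mask.shape,np.uint8); M[y0:y1,x0:x1]=mask[y0:y1,x0:x1]*255
    cs,_=cv2.findContours(M,cv2.RETR_EXTERNAL,cv2.CHAIN_APPROX_NONE); c=max(cs,key=cv2.contourArea)[:,0,:]
    W=np.array([onz(m,q,z)[:2] for q in c]).astype(np.float32)
    r=cv2.minAreaRect(W); bp=cv2.boxPoints(r)
    print(name,len(c),"ctr",np.round(r[0],4),"size",np.round(r[1],4),"ang",round(r[2],1)); 
    if name=="cup": print(cv2.minEnclosingCircle(W))
    return bp
grey=sat<60
print(comp((270,395,145,240),grey,0.010,"plate"))
hi=grey&(hsv[...,2]>150)
print(comp((218,252,248,285),hi,0.055,"blockL"))
print(comp((424,456,248,280),hi,0.055,"blockR"))
comp((214,248,190,222),grey&(hsv[...,2]>110),0.038,"cup")
print(comp((308,376,242,270),sat<90,0.016,"lever"))
wood=(hsv[...,0]<20)&(hsv[...,2]>190)
print(comp((430,470,198,232),wood|grey,0.050,"stand"))
for b in [(218,252,248,285),(424,456,248,280)]:
    x0,x1,y0,y1=b; print(hsv[y0:y1,x0:x1][(P[y0:y1,x0:x1,2]>0.05)&(P[y0:y1,x0:x1,2]<.06)].mean(0))
```

```text
plate 280 ctr [0.6142 0.0166] size [0.1679 0.2457] ang 12.7
[[ 0.50520396  0.11789484]
 [ 0.5594264  -0.1217977 ]
 [ 0.7231426  -0.0847623 ]
 [ 0.66892016  0.15493023]]
blockL 48 ctr [0.4027 0.2629] size [0.0504 0.0288] ang 34.2
[[0.37378213 0.26067153]
 [0.38994482 0.23688926]
 [0.43160692 0.26520333]
 [0.41544423 0.2889856 ]]
blockR 49 ctr [ 0.4234 -0.282 ] size [0.0287 0.0532] ang 59.8
[[ 0.39318466 -0.28106436]
 [ 0.4391824  -0.30784205]
 [ 0.4536295  -0.2830253 ]
 [ 0.40763175 -0.2562476 ]]
cup 58 ctr [0.5679 0.2867] size [0.0597 0.0536] ang 47.4
((0.568416953086853, 0.28672245144844055), 0.03060256876051426)
lever 118 ctr [ 0.4419 -0.0226] size [0.1492 0.0372] ang 85.9
[[ 0.41799164 -0.09570928]
 [ 0.45510387 -0.09837192]
 [ 0.4657845   0.05049516]
 [ 0.42867225  0.05315781]]
stand 136 ctr [ 0.5564 -0.3126] size [0.0706 0.0702] ang 88.6
[[ 0.5204926  -0.34704676]
 [ 0.59066826 -0.3487042 ]
 [ 0.5923341  -0.27817234]
 [ 0.52215844 -0.27651492]]
[ 17.83870968  29.75576037 179.65437788]
[ 17.52314815  33.85185185 182.9212963 ]
```

```bash
cat > go.py <<'E'
import sys, numpy as np
from scipy.spatial.transform import Rotation as R
from plant import status
# usage: go.py x y z yawx_deg  -> shift/turn in tool axes from measured pose to tool-down pose
s=status.read_state(); T=R.from_quat(s["tcp_rot"]); x=T.as_matrix()[:,0]
yaw0=np.degrees(np.arctan2(x[1],x[0]))
print("t",round(s["clock"],2),"pos",s["eef_pos"].round(4),"yawx",round(yaw0,1),"F",s["wrist_force"].round(1),"gap",round(s["finger_gap"],3),"q",s["qpos"].round(2))
if len(sys.argv)>3:
    p=np.array([float(a) for a in sys.argv[1:4]]); y=float(sys.argv[4]) if len(sys.argv)>4 else yaw0
    G=R.from_euler('z',y,degrees=True)*R.from_euler('x',180,degrees=True)
    print("shift",T.inv().apply(p-s["eef_pos"]).round(4),"turn",(T.inv()*G).as_rotvec().round(4))
E
python3 go.py 0.568 0.287 0.17 90
python3 - <<'E'
from h import *
m=cams.camera_model("wrist");c,d=ray(m,(320,200));print(c,d)
E
```

```text
t 0.15 pos [ 0.1342 -0.4814  0.2419] yawx 15.6 F [-0.5 -0.5  0.3] gap 0.999 q [-1.3   0.21 -0.03  1.32  0.    1.57]
shift [ 0.6242 -0.6237  0.0724] turn [-7.000e-04 -5.000e-04 -1.299e+00]
[ 0.19951606 -0.46431695  0.37340304] [-0.25862334 -0.08724747 -0.96218241]
```

```bash
python3 -m handwheel '[[[0.624,-0.624,0.06],[0,0,-1.299]],[[0.624,-0.624,0.06],[0,0,-1.299]],[[0.624,-0.624,0.06],[0,0,-1.299]],[[0.624,-0.624,0.06],[0,0,-1.299]],[[0.624,-0.624,0.06],[0,0,-1.299]],[[0.624,-0.624,0.06],[0,0,-1.299]],[[0.624,-0.624,0.06],[0,0,-1.299]],[[0.624,-0.624,0.06],[0,0,-1.299]],[[0.624,-0.624,0.06],[0,0,-1.299]],[[0.624,-0.624,0.06],[0,0,-1.299]]]' 0; python3 go.py 0.568 0.287 0.17 90
```

```text
clock: 1.4
eef_pos: [0.4378, 0.0569, 0.2003]
tcp_rot: [0.707, 0.707, 0.0, 0.0]
wrist_force: [0.8, -1.3, 0.7]
finger_gap: 1.004
t 1.4 pos [0.4378 0.0569 0.2003] yawx 90.0 F [ 0.8 -1.3  0.7] gap 1.004 q [ 0.13  0.11 -0.27  1.2  -0.    1.7 ]
shift [0.23   0.1303 0.0303] turn [0.0004 0.0001 0.0005]
```

```bash
python3 -m handwheel '[[[0.23,0.13,0.03],[0,0,0]],[[0.23,0.13,0.03],[0,0,0]],[[0.23,0.13,0.03],[0,0,0]],[[0.23,0.13,0.03],[0,0,0]],[[0.23,0.13,0.03],[0,0,0]],[[0.23,0.13,0.03],[0,0,0]],[[0.23,0.13,0.03],[0,0,0]]]' 0
python3 - <<'E'
from h import *
m=cams.camera_model("wrist"); p,d=cams.snapshot("wrist"); cv2.imwrite("pics/w1.png",p)
print(proj(m,(0.568,0.287,0.038)))
E
python3 go.py 0.568 0.287 0.018 90
```

```text
clock: 2.28
eef_pos: [0.5669, 0.284, 0.1705]
tcp_rot: [0.707, 0.707, -0.0, -0.0]
wrist_force: [0.6, -0.2, -0.0]
finger_gap: 0.999
[315.80497909 186.76451387]
t 2.33 pos [0.5669 0.2838 0.1708] yawx 90.0 F [-1.   1.2 -0.5] gap 0.999 q [ 0.46  0.51  0.22  1.27 -0.    2.04]
shift [0.0032 0.0011 0.1528] turn [ 0.0001  0.0001 -0.0007]
```

View pics/w1.png

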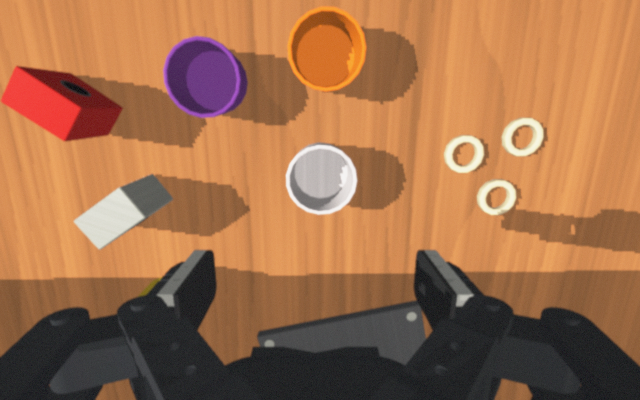

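Wrist view: the steel cup's rim is centred near (321,179), with orange above it and purple upper left. I'll fit the rim.

```bash
cat >> h.py <<'E'
def rim(p,m,box,z,mask):
    x0,x1,y0,y1=box; M=np.zeros(mask.shape,np.uint8); M[y0:y1,x0:x1]=mask[y0:y1,x0:x1]*255
    cs,_=cv2.findContours(M,cv2.RETR_EXTERNAL,cv2.CHAIN_APPROX_NONE); c=max(cs,key=cv2.contourArea)
    W=np.array([onz(m,q,z)[:2] for q in c[:,0,:]]).astype(np.float32)
    return cv2.fitEllipse(c),W
E
python3 - <<'E'
from h import *
m=cams.camera_model("wrist"); p=cv2.imread("pics/w1.png"); h=cv2.cvtColor(p,cv2.COLOR_BGR2HSV)
e,W=rim(p,m,(270,375,135,225),0.038,(h[...,1]<70)&(h[...,2]>90))
print(e,cv2.fitEllipse(W))
mt=cams.camera_model("top"); print(proj(mt,(0.568,0.287,0.038)))
E
```

```text
((321.1150207519531, 178.65969848632812), (70.33236694335938, 70.4721450805664), 89.77458953857422) ((0.5724215507507324, 0.2927197813987732), (0.057077933102846146, 0.058181338012218475), 7.468113899230957)
[230.38636633 205.41328498]
```

```bash
python3 -m handwheel '[[[0.007,0.004,0.06],[0,0,0]],[[0.007,0.004,0.11],[0,0,0]],[[0.007,0.004,0.152],[0,0,0]],[[0.007,0.004,0.152],[0,0,0]],[[0.007,0.004,0.152],[0,0,0]]]' 0
python3 - <<'E'
from h import *
p,d=cams.snapshot("wrist"); cv2.imwrite("pics/w2.png",p)
E
python3 go.py 0.571 0.291 0.018 90
```

```text
clock: 2.95
eef_pos: [0.5721, 0.2917, 0.0207]
tcp_rot: [0.707, 0.707, 0.001, 0.0]
wrist_force: [-0.1, -0.1, 0.8]
finger_gap: 1.002
t 3.0 pos [0.5724 0.292  0.021 ] yawx 90.0 F [0.1 0.3 1.2] gap 1.003 q [0.47 0.62 0.   0.95 0.   2.04]
shift [-0.001  -0.0014  0.003 ] turn [ 0.0029 -0.0015 -0.0004]
```

View pics/w2.png

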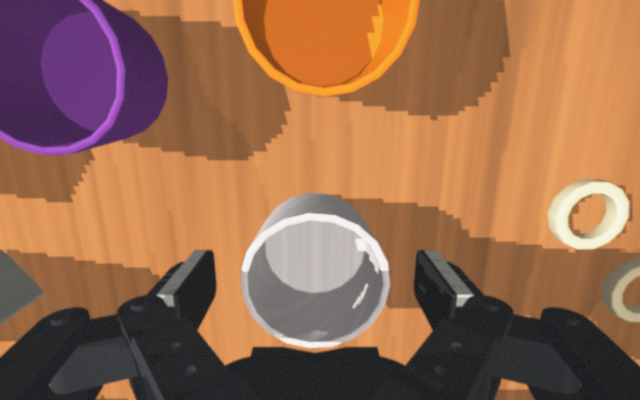

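The cup at (316,281) sits centred between the pads. Closing.

```bash
python3 -m handwheel '[[[0,0,0.002],[0,0,0]],[[0,0,0.002],[0,0,0]],[[0,0,0.002],[0,0,0]],[[0,0,0.002],[0,0,0]],[[0,0,0.002],[0,0,0]],[[0,0,0.002],[0,0,0]]]' 255; python3 go.py 0.6142 0.0166 0.12 90
```

```text
clock: 3.75
eef_pos: [0.5717, 0.292, 0.0178]
tcp_rot: [0.707, 0.707, 0.001, 0.0]
wrist_force: [-2.1, -1.5, 10.1]
finger_gap: 0.638
t 3.75 pos [0.5717 0.292  0.0178] yawx 90.0 F [-2.1 -1.5 10.1] gap 0.638 q [ 0.47  0.62 -0.    0.94 -0.    2.04]
shift [-0.2753  0.0426 -0.1023] turn [ 0.0015 -0.0007  0.    ]
```

```bash
python3 -m handwheel '[[[0,0,-0.05],[0,0,0]],[[0,0,-0.1],[0,0,0]],[[-0.06,0.01,-0.1],[0,0,0]],[[-0.12,0.02,-0.1],[0,0,0]],[[-0.18,0.03,-0.1],[0,0,0]],[[-0.24,0.044,-0.1],[0,0,0]],[[-0.274,0.044,-0.1],[0,0,0]],[[-0.274,0.044,-0.1],[0,0,0]],[[-0.274,0.044,-0.1],[0,0,0]]]'
python3 - <<'E'
from h import *
p,d=cams.snapshot("wrist"); cv2.imwrite("pics/w3.png",p)
p,d=cams.snapshot("top"); cv2.imwrite("pics/t3.png",p)
E
python3 go.py 0.616 0.018 0.03 90
```

```text
clock: 4.88
eef_pos: [0.6152, 0.0182, 0.1167]
tcp_rot: [0.707, 0.707, 0.0, 0.0]
wrist_force: [-0.4, 0.5, -0.7]
finger_gap: 0.643
t 4.97 pos [0.6152 0.0188 0.1166] yawx 90.1 F [ 0.1  0.3 -0.2] gap 0.642 q [0.03 0.5  0.05 1.12 0.   1.6 ]
shift [-0.0008  0.0008  0.0866] turn [ 0.0001 -0.0002  0.0012]
```

View pics/w3.png

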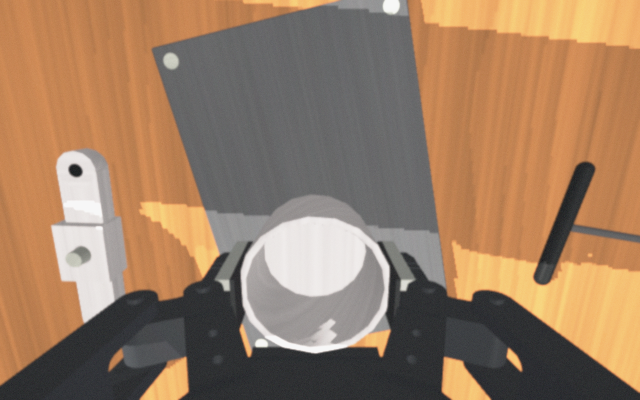

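View pics/t3.png

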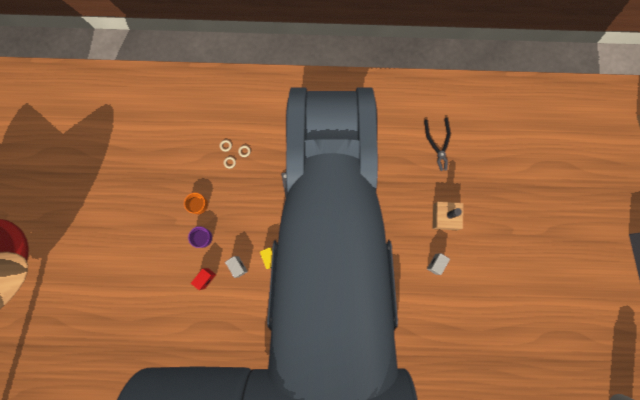

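The wrist view shows three plate screws at (171,61), (391,6) and (261,344). The last two are diagonal, so their midpoint is the plate centre.

Run:
```python
from h import *
m=cams.camera_model("wrist")
a,b,c=[onz(m,q,0.011) for q in [(391,6),(261,344),(171,61)]]
print((a+b)/2, a,b,c, np.linalg.norm(c-b),np.linalg.norm(a-c),np.degrees(np.arctan2(-(c-b)[0],(c-b)[1])))
mt=cams.camera_model("top")
q=[onz(mt,u,0.011) for u in [(285,176),(364,161),(375,212),(295,227)]]; print(np.array(q).round(4), np.mean(q,0))
```

```text
[0.6171848  0.01971057 0.011     ] [0.66393125 0.14670402 0.011     ] [ 0.57043836 -0.10728288  0.011     ] [0.52021072 0.11399711 0.011     ] 0.2269089010373198 0.14739515874596212 12.788687568067617
[[ 0.6605  0.144   0.011 ]
 [ 0.7108 -0.0803  0.011 ]
 [ 0.5644 -0.1133  0.011 ]
 [ 0.516   0.1097  0.011 ]] [0.6129105  0.01502556 0.011     ]
```

```bash
python3 -m handwheel '[[[0.001,0.001,0.05],[0,0,0]],[[0.001,0.001,0.075],[0,0,0]],[[0.001,0.001,0.083],[0,0,0]],[[0.001,0.001,0.087],[0,0,0]],[[0.001,0.001,0.088],[0,0,0]],[[0.001,0.001,0.088],[0,0,0]]]'; python3 go.py 0.617 0.020 0.029 90
```

```text
clock: 5.72
eef_pos: [0.6167, 0.0188, 0.0293]
tcp_rot: [0.707, 0.707, 0.0, 0.0]
wrist_force: [-1.2, 1.0, -1.1]
finger_gap: 0.642
t 5.72 pos [0.6167 0.0188 0.0293] yawx 90.0 F [-1.2  1.  -1.1] gap 0.642 q [ 0.03  0.57 -0.07  0.93 -0.    1.6 ]
shift [0.0012 0.0003 0.0003] turn [ 0.0013 -0.      0.    ]
```

```bash
python3 -m handwheel '[[[0,0,0.001],[0,0,0]],[[0,0,0.001],[0,0,0]],[[0,0,0.001],[0,0,0]],[[0,0,0.001],[0,0,0]],[[0,0,0.001],[0,0,0]]]' 0; python3 -m handwheel '[[[0,0,-0.03],[0,0,0]],[[0,0,-0.09],[0,0,0]],[[0,0,-0.13],[0,0,0]],[[0,0,-0.13],[0,0,0]]]'
python3 - <<'E'
from h import *
p,d=cams.snapshot("wrist"); cv2.imwrite("pics/w4.png",p)
m=cams.camera_model("wrist");h=cv2.cvtColor(p,cv2.COLOR_BGR2HSV)
print(proj(m,(0.617,0.019,0.048)))
u=proj(m,(0.617,0.019,0.048)).astype(int)
e,W=rim(p,m,(u[0]-50,u[0]+50,u[1]-50,u[1]+45),0.048,(h[...,1]<70)&(h[...,2]>140)); print(e,cv2.fitEllipse(W))
E
python3 go.py 0.407 0.268 0.16 124.2
```

```text
clock: 6.35
eef_pos: [0.6162, 0.0187, 0.0275]
tcp_rot: [0.707, 0.707, 0.0, 0.0]
wrist_force: [0.2, 1.0, -0.8]
finger_gap: 0.999
clock: 6.85
eef_pos: [0.618, 0.0188, 0.1608]
tcp_rot: [0.707, 0.707, 0.002, 0.002]
wrist_force: [0.9, -0.7, -1.9]
finger_gap: 1.001
[314.08545962 197.25855902]
((312.423095703125, 206.12460327148438), (90.11598205566406, 95.55115509033203), 130.60572814941406) ((0.6158707737922668, 0.010654179379343987), (0.06998006254434586, 0.07423201203346252), 34.98186111450195)
t 6.9 pos [0.6169 0.0187 0.1585] yawx 90.0 F [ 0.3  0.6 -1.4] gap 1.0 q [ 0.03  0.48  0.13  1.22 -0.    1.6 ]
shift [ 0.2493 -0.2099 -0.002 ] turn [ 0.0024  0.0007 -0.5969]
```

View pics/w4.png

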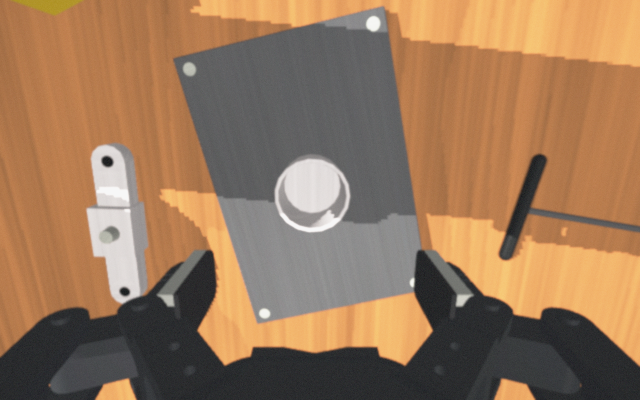

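The cup stands upright at (312,194), about 1.5 px from where I predicted. Next is the grey block on the left.

```bash
python3 -m handwheel '[[[0.06,-0.05,0],[0,0,-0.15]],[[0.12,-0.1,0],[0,0,-0.3]],[[0.18,-0.15,0],[0,0,-0.45]],[[0.24,-0.2,0],[0,0,-0.597]],[[0.249,-0.21,-0.002],[0,0,-0.597]],[[0.249,-0.21,-0.002],[0,0,-0.597]],[[0.249,-0.21,-0.002],[0,0,-0.597]],[[0.249,-0.21,-0.002],[0,0,-0.597]]]' 0
python3 - <<'E'
from h import *
p,d=cams.snapshot("wrist"); cv2.imwrite("pics/w5.png",p)
m=cams.camera_model("wrist")
for s in [(1,1),(1,-1),(-1,-1),(-1,1)]:
    a=np.radians(34.2); v=np.array([np.cos(a),np.sin(a)])*.025*s[0]+np.array([-np.sin(a),np.cos(a)])*.015*s[1]
    print(proj(m,(0.407+v[0],0.268+v[1],0.055)).round(0))
E
python3 go.py 0.407 0.268 0.16 124.2
```

```text
clock: 7.9
eef_pos: [0.4068, 0.2668, 0.1589]
tcp_rot: [0.468, 0.884, -0.0, -0.0]
wrist_force: [0.6, 0.1, -0.4]
finger_gap: 1.001
[351. 178.]
[350. 218.]
[283. 218.]
[282. 179.]
t 7.95 pos [0.4069 0.2667 0.159 ] yawx 124.1 F [-0.1  0.2 -0.2] gap 0.998 q [ 0.58  0.22 -0.24  1.11 -0.    1.56]
shift [ 0.001   0.0008 -0.001 ] turn [-0.0007  0.0002 -0.0016]
```

View pics/w5.png

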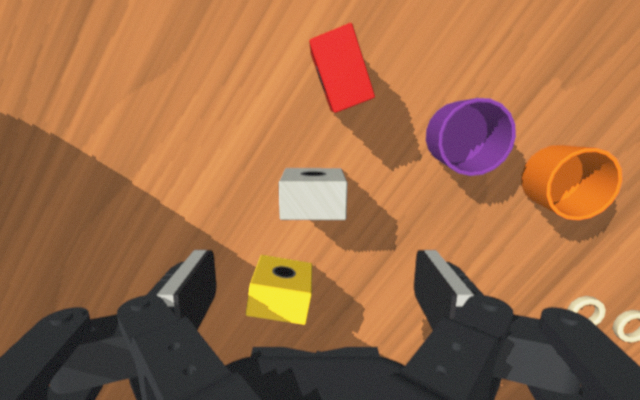

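Grey block top face at (279–347, 178–219), within 4 px of prediction; yellow (280,290) and red (342,68) are clear of the fingers. Descending.

```bash
python3 -m handwheel '[[[0.001,-0.0015,0.05],[0,0,0]],[[0.001,-0.0015,0.1],[0,0,0]],[[0.001,-0.0015,0.125],[0,0,0]],[[0.001,-0.0015,0.135],[0,0,0]],[[0.001,-0.0015,0.135],[0,0,0]],[[0.001,-0.0015,0.135],[0,0,0]]]' 0;  python3 -m handwheel '[[[0,0,0],[0,0,0]],[[0,0,0],[0,0,0]],[[0,0,0],[0,0,0]],[[0,0,0],[0,0,0]],[[0,0,0],[0,0,0]],[[0,0,0],[0,0,0]]]' 255; python3 go.py 0.407 0.268 0.024 124.2;  python3 - <<'E'
from h import *
p,d=cams.snapshot("wrist"); cv2.imwrite("pics/w6.png",p)
E
```

```text
clock: 8.7
eef_pos: [0.4053, 0.268, 0.0255]
tcp_rot: [0.468, 0.884, 0.001, 0.0]
wrist_force: [0.3, -0.7, 0.0]
finger_gap: 0.998
clock: 9.45
eef_pos: [0.4047, 0.2679, 0.0251]
tcp_rot: [0.468, 0.884, 0.0, 0.0]
wrist_force: [-0.8, -1.5, 8.9]
finger_gap: 0.577
t 9.45 pos [0.4047 0.2679 0.0251] yawx 124.2 F [-0.8 -1.5  8.9] gap 0.577 q [ 0.58  0.34 -0.45  0.78 -0.    1.56]
shift [-0.0012  0.002   0.0011] turn [0.001  0.0001 0.0001]
```

View pics/w6.png

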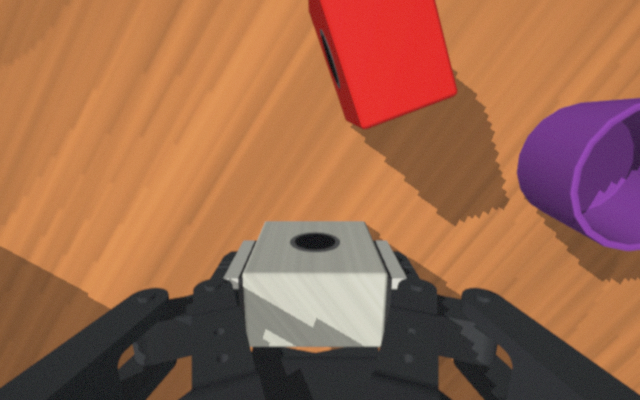

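```bash
python3 - <<'E'
from h import *
m=cams.camera_model("wrist"); s=status.read_state()
for u in [(314,310),(316,273),(316,347)]:
    w=onz(m,u,0.055); R_=np.array([[np.cos(np.radians(124.2)),np.sin(np.radians(124.2))]]); print(w, R_@(w-s["eef_pos"])[:2])
E
# target for left block: plate centre (0.617,0.019) + 0.055*(-0.2215,0.975)
python3 go.py 0.6048 0.0726 0.13 102.8
```

```text
[0.40519783 0.26597856 0.055     ] [-0.00190125]
[0.39774532 0.2781711  0.055     ] [0.0123719]
[0.41436888 0.25373875 0.055     ] [-0.01717945]
t 9.5 pos [0.4046 0.2679 0.0251] yawx 124.2 F [-2.4 -1.2  9.4] gap 0.582 q [ 0.58  0.34 -0.45  0.78 -0.    1.56]
shift [-0.274   0.0558 -0.1048] turn [ 9.000e-04 -1.000e-04  3.737e-01]
```

```bash
python3 -m handwheel '[[[0,0,-0.05],[0,0,0]],[[0,0,-0.1],[0,0,0]],[[-0.06,0.012,-0.11],[0,0,0.08]],[[-0.12,0.024,-0.11],[0,0,0.16]],[[-0.18,0.036,-0.11],[0,0,0.24]],[[-0.24,0.048,-0.11],[0,0,0.32]],[[-0.272,0.056,-0.11],[0,0,0.374]],[[-0.272,0.056,-0.11],[0,0,0.374]],[[-0.272,0.056,-0.11],[0,0,0.374]],[[-0.272,0.056,-0.11],[0,0,0.374]]]';python3 go.py 0.6044 0.0746 0.037 102.8;  python3 - <<'E'
from h import *
p,d=cams.snapshot("wrist"); cv2.imwrite("pics/w7.png",p)
E
```

```text
clock: 10.75
eef_pos: [0.6029, 0.075, 0.1345]
tcp_rot: [0.624, 0.782, -0.0, -0.0]
wrist_force: [0.4, -0.0, -5.1]
finger_gap: 0.577
t 10.75 pos [0.6029 0.075  0.1345] yawx 102.9 F [ 0.4 -0.  -5.1] gap 0.577 q [0.12 0.47 0.06 1.16 0.   1.47]
shift [-0.0007  0.0014  0.0975] turn [-0.0004 -0.0002  0.0009]
```

View pics/w7.png

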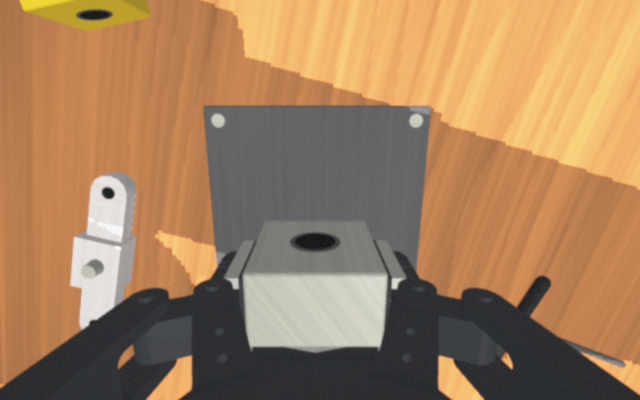

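The block is held and its edges are parallel to the plate edges. Setting it down.

```bash
python3 -m handwheel '[[[-0.001,0.001,0.05],[0,0,0]],[[-0.001,0.001,0.08],[0,0,0]],[[-0.001,0.001,0.092],[0,0,0]],[[-0.001,0.001,0.097],[0,0,0]],[[-0.001,0.001,0.099],[0,0,0]],[[-0.001,0.001,0.099],[0,0,0]],[[-0.001,0.001,0.099],[0,0,0]]]';python3 go.py 0.6044 0.0746 0.035 102.8
```

```text
clock: 11.68
eef_pos: [0.6052, 0.0735, 0.0361]
tcp_rot: [0.624, 0.781, 0.0, 0.0]
wrist_force: [0.6, -0.2, -4.7]
finger_gap: 0.58
t 11.68 pos [0.6052 0.0735 0.0361] yawx 102.8 F [ 0.6 -0.2 -4.7] gap 0.58 q [ 0.12  0.55 -0.08  0.94  0.    1.47]
shift [ 0.0012 -0.0005  0.0011] turn [ 0.001   0.0001 -0.0004]
```

```bash
python3 -m handwheel '[[[0,0,0.0015],[0,0,0]],[[0,0,0.0015],[0,0,0]],[[0,0,0.0015],[0,0,0]]]'; python3 -m handwheel '[[[0,0,0],[0,0,0]],[[0,0,0],[0,0,0]],[[0,0,0],[0,0,0]],[[0,0,0],[0,0,0]],[[0,0,-0.03],[0,0,0]],[[0,0,-0.08],[0,0,0]],[[0,0,-0.13],[0,0,0]],[[0,0,-0.13],[0,0,0]]]' 0
python3 - <<'E'
from h import *
p,d=cams.snapshot("wrist"); cv2.imwrite("pics/w8.png",p)
E
python3 go.py 0.4274 -0.277 0.16 60
```

```text
clock: 12.05
eef_pos: [0.6052, 0.0735, 0.0351]
tcp_rot: [0.624, 0.781, 0.0, 0.0]
wrist_force: [-5.2, -1.0, 11.4]
finger_gap: 0.58
clock: 13.05
eef_pos: [0.6068, 0.0737, 0.1679]
tcp_rot: [0.624, 0.781, 0.002, 0.002]
wrist_force: [0.8, 0.8, -1.0]
finger_gap: 1.003
t 13.1 pos [0.6058 0.0736 0.1655] yawx 102.8 F [ 0.9 -0.4 -0.1] gap 1.0 q [ 0.12  0.46  0.12  1.23 -0.    1.47]
shift [-0.3025 -0.2516  0.0048] turn [ 0.0032 -0.0009  0.7466]
```

View pics/w8.png

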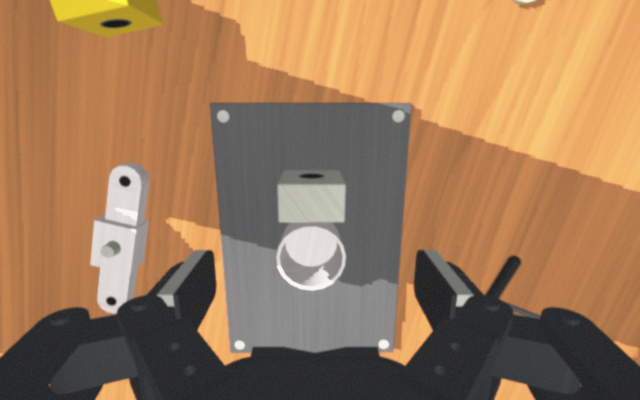

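The left block stands beside the cup: block top (312,203), cup rim (311,258). Now the grey block on the right.

```bash
python3 -m handwheel '[[[-0.045,-0.038,0],[0,0,0.12]],[[-0.09,-0.075,0],[0,0,0.24]],[[-0.135,-0.112,0],[0,0,0.36]],[[-0.18,-0.15,0],[0,0,0.48]],[[-0.225,-0.187,0],[0,0,0.6]],[[-0.27,-0.225,0],[0,0,0.72]],[[-0.302,-0.252,0.004],[0,0,0.747]],[[-0.302,-0.252,0.004],[0,0,0.747]],[[-0.302,-0.252,0.004],[0,0,0.747]],[[-0.302,-0.252,0.004],[0,0,0.747]]]' 0
python3 - <<'E'
from h import *
p,d=cams.snapshot("wrist"); cv2.imwrite("pics/w9.png",p)
m=cams.camera_model("wrist")
for s in [(1,1),(1,-1),(-1,-1),(-1,1)]:
    a=np.radians(-30.2); v=np.array([np.cos(a),np.sin(a)])*.025*s[0]+np.array([-np.sin(a),np.cos(a)])*.015*s[1]
    print(proj(m,(0.4274+v[0],-0.277+v[1],0.055)).round(0))
E
python3 go.py 0.4274 -0.277 0.16 59.8
```

```text
clock: 14.35
eef_pos: [0.4262, -0.2759, 0.1596]
tcp_rot: [0.866, 0.5, -0.0, -0.0]
wrist_force: [-0.5, -0.2, -0.7]
finger_gap: 0.999
[351. 181.]
[349. 220.]
[283. 220.]
[282. 181.]
t 14.4 pos [ 0.4263 -0.2759  0.1597] yawx 60.1 F [-1.  -0.7  0.4] gap 0.999 q [-0.57  0.26 -0.19  1.13  0.    1.52]
shift [-0.0004  0.0015 -0.0003] turn [-0.0003 -0.0001  0.0047]
```

View pics/w9.png

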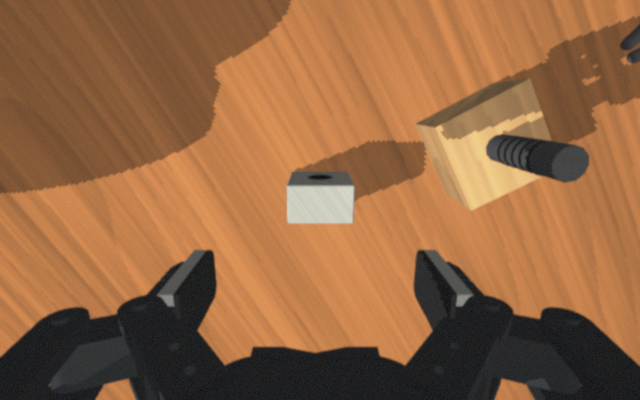

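Grey block top at (288–353, 185–224), about 4 px from prediction; the stand starts about 50 mm to its right, clear of the fingers.

```bash
python3 -m handwheel '[[[-0.003,0.004,0.05],[0,0,0.005]],[[-0.003,0.004,0.1],[0,0,0.005]],[[-0.003,0.004,0.126],[0,0,0.005]],[[-0.003,0.004,0.136],[0,0,0.005]],[[-0.003,0.004,0.136],[0,0,0.005]],[[-0.003,0.004,0.136],[0,0,0.005]]]' 0;  python3 -m handwheel '[[[0,0,0],[0,0,0]],[[0,0,0],[0,0,0]],[[0,0,0],[0,0,0]],[[0,0,0],[0,0,0]],[[0,0,0],[0,0,0]],[[0,0,0],[0,0,0]]]' 255
python3 - <<'E'
from h import *
p,d=cams.snapshot("wrist"); cv2.imwrite("pics/w10.png",p)
m=cams.camera_model("wrist"); s=status.read_state()
for u in [(316,273),(316,347)]:
    w=onz(m,u,0.055); R_=np.array([[np.cos(np.radians(60)),np.sin(np.radians(60))]]); print(w, R_@(w-s["eef_pos"])[:2])
E
# right: centre - 0.055*(-0.2215,0.975)
python3 go.py 0.629 -0.0346 0.13 102.8
```

```text
clock: 15.15
eef_pos: [0.4286, -0.2817, 0.0251]
tcp_rot: [0.867, 0.498, 0.0, 0.001]
wrist_force: [0.3, -0.5, 0.2]
finger_gap: 0.999
clock: 15.9
eef_pos: [0.4281, -0.2816, 0.0246]
tcp_rot: [0.867, 0.498, 0.0, 0.0]
wrist_force: [-1.8, 1.4, 8.6]
finger_gap: 0.574
[ 0.43542101 -0.27103717  0.055     ] [0.01281408]
[ 0.42059634 -0.29641344  0.055     ] [-0.01657475]
t 15.95 pos [ 0.4281 -0.2816  0.0246] yawx 59.7 F [-1.3  2.4  9.7] gap 0.582 q [-0.58  0.39 -0.38  0.8   0.    1.52]
shift [ 0.3146  0.0489 -0.1053] turn [ 9.000e-04  4.000e-04 -7.524e-01]
```

View pics/w10.png

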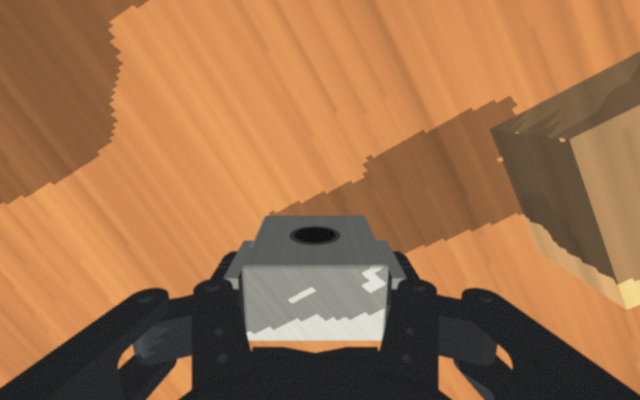

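```bash
python3 -m handwheel '[[[0,0,-0.055],[0,0,0]],[[0,0,-0.105],[0,0,0]],[[0.05,0.008,-0.11],[0,0,-0.12]],[[0.1,0.016,-0.11],[0,0,-0.24]],[[0.15,0.024,-0.11],[0,0,-0.36]],[[0.2,0.032,-0.11],[0,0,-0.48]],[[0.25,0.04,-0.11],[0,0,-0.6]],[[0.3,0.048,-0.11],[0,0,-0.72]],[[0.313,0.049,-0.11],[0,0,-0.752]],[[0.313,0.049,-0.11],[0,0,-0.752]]]'; python3 -m handwheel '[[[0,0,0],[0,0,0]],[[0,0,0],[0,0,0]]]'; python3 go.py 0.6294 -0.0356 0.035 102.8;  python3 - <<'E'
from h import *
p,d=cams.snapshot("wrist"); cv2.imwrite("pics/w11.png",p)
E
```

```text
clock: 17.2
eef_pos: [0.6279, -0.0354, 0.1334]
tcp_rot: [0.624, 0.782, -0.0, -0.0]
wrist_force: [-0.6, 0.6, -3.6]
finger_gap: 0.581
clock: 17.45
eef_pos: [0.6275, -0.037, 0.1341]
tcp_rot: [0.625, 0.781, -0.0, 0.0]
wrist_force: [-0.0, 0.4, -3.8]
finger_gap: 0.58
t 17.45 pos [ 0.6275 -0.037   0.1341] yawx 102.7 F [-0.   0.4 -3.8] gap 0.58 q [-0.06  0.52  0.13  1.18 -0.    1.29]
shift [0.0009 0.0021 0.0991] turn [-0.0001  0.0001 -0.0023]
```

View pics/w11.png

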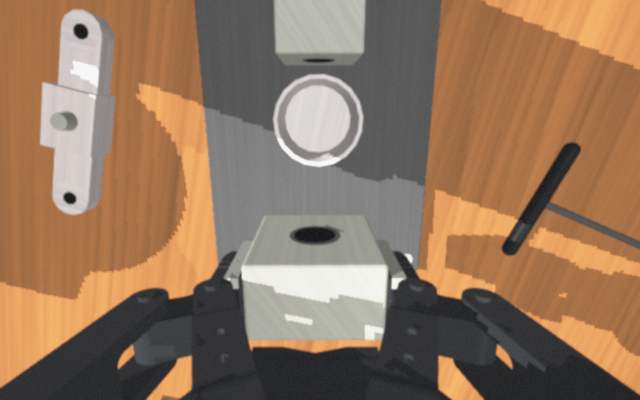

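```bash
python3 -m handwheel '[[[0.001,0.002,0.05],[0,0,-0.002]],[[0.001,0.002,0.08],[0,0,-0.002]],[[0.001,0.002,0.092],[0,0,-0.002]],[[0.001,0.002,0.097],[0,0,-0.002]],[[0.001,0.002,0.1],[0,0,-0.002]],[[0.001,0.002,0.1],[0,0,-0.002]],[[0.001,0.002,0.1],[0,0,-0.002]]]';python3 go.py 0.6294 -0.0356 0.035 102.8
```

```text
clock: 18.38
eef_pos: [0.6302, -0.0345, 0.0347]
tcp_rot: [0.623, 0.782, 0.0, 0.0]
wrist_force: [-0.6, 0.2, -0.2]
finger_gap: 0.577
t 18.38 pos [ 0.6302 -0.0345  0.0347] yawx 102.9 F [-0.6  0.2 -0.2] gap 0.577 q [-0.05  0.59 -0.02  0.97  0.    1.29]
shift [-0.0009 -0.001  -0.0003] turn [0.001  0.0003 0.0016]
```

```bash
python3 -m handwheel '[[[0,0,0],[0,0,0]],[[0,0,0],[0,0,0]],[[0,0,0],[0,0,0]],[[0,0,0],[0,0,0]],[[0,0,-0.03],[0,0,0]],[[0,0,-0.08],[0,0,0]],[[0,0,-0.13],[0,0,0]],[[0,0,-0.16],[0,0,0]],[[0,0,-0.18],[0,0,0]],[[0,0,-0.18],[0,0,0]]]' 0; python3 go.py 0.446 -0.0175 0.17 86;  python3 - <<'E'
from h import *
p,d=cams.snapshot("wrist"); cv2.imwrite("pics/w12.png",p); p,d=cams.snapshot("top"); cv2.imwrite("pics/t12.png",p)
E
```

```text
clock: 19.62
eef_pos: [0.6305, -0.0345, 0.2152]
tcp_rot: [0.623, 0.782, 0.001, 0.001]
wrist_force: [0.4, -0.1, -1.1]
finger_gap: 0.998
t 19.62 pos [ 0.6305 -0.0345  0.2152] yawx 102.9 F [ 0.4 -0.1 -1.1] gap 0.998 q [-0.05  0.5   0.3   1.37 -0.    1.29]
shift [ 0.0578 -0.1762  0.0448] turn [0.0026 0.0004 0.2948]
```

View pics/w12.png

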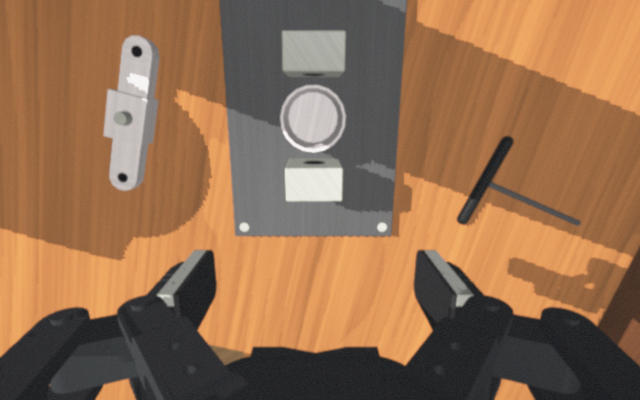

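Cup rim (313,118), left block top (314,51), right block top (314,183). Lever holes at (137,51) and (123,178), pin top (122,118).

Run:
```python
from h import *
m=cams.camera_model("wrist"); p=cv2.imread("pics/w12.png"); h=cv2.cvtColor(p,cv2.COLOR_BGR2HSV)
pc=np.array([.617,.0195]); a=np.radians(12.8); Rp=np.array([[np.cos(a),np.sin(a)],[-np.sin(a),np.cos(a)]])
for n,u,z in [("cup",(313,118),.048),("bl1",(282,30),.065),("bl2",(345,30),.065),("bl3",(345,72),.065),("br1",(286,165),.065),("br2",(343,202),.065),("scrL",(244,227),.011),("scrR",(382,227),.011)]:
    w=onz(m,u,z); print(n,w.round(4),"plate",(Rp@(w[:2]-pc)).round(4))
h1,h2,pin=onz(m,(137,51),.016),onz(m,(123,178),.016),onz(m,(122,118),.032)
print(h1,h2,(h1+h2)/2,np.linalg.norm(h1-h2),np.degrees(np.arctan2(*(h1-h2)[1::-1])),pin)
cv2.imwrite("pics/c12.png",cv2.resize(p[20:220,90:360],None,fx=2.9,fy=2.9,interpolation=cv2.INTER_CUBIC))
```

```text
cup [0.6156 0.0202 0.048 ] plate [-0.0012  0.001 ]
bl1 [0.578  0.0793 0.065 ] plate [-0.0248  0.0669]
bl2 [0.6249 0.09   0.065 ] plate [0.0234 0.067 ]
bl3 [0.6324 0.0608 0.065 ] plate [0.0241 0.0369]
br1 [ 0.6018 -0.0221  0.065 ] plate [-0.024  -0.0372]
br2 [ 0.6569 -0.043   0.065 ] plate [ 0.0251 -0.0698]
scrL [ 0.5691 -0.1075  0.011 ] plate [-0.0748 -0.1132]
scrR [ 0.7122 -0.0748  0.011 ] plate [ 0.072  -0.1131]
[0.44616884 0.04135523 0.016     ] [ 0.44234362 -0.0807073   0.016     ] [ 0.44425623 -0.01967603  0.016     ] 0.1221224565864939 88.20504412756718 [ 0.44577556 -0.01911665  0.032     ]
```

View pics/c12.png

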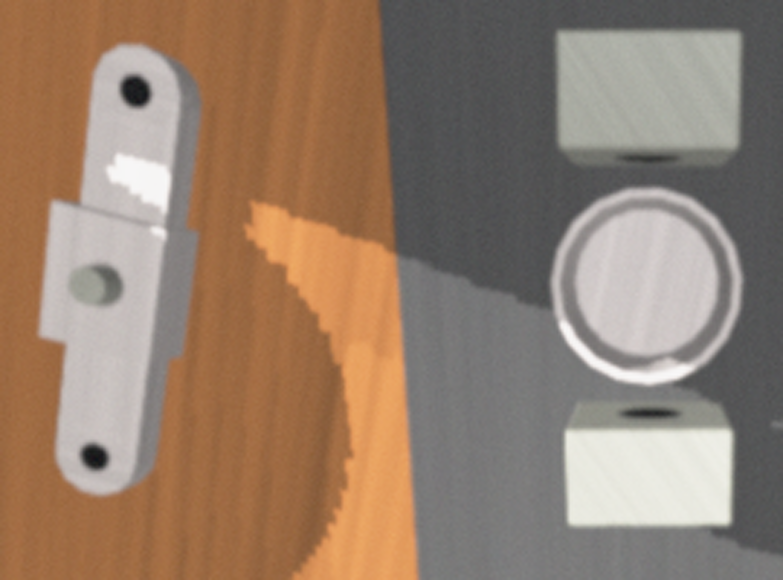

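The set-up stands as planned, with block centres at about ±53 mm and the cup near (−1, +1) mm in the plate frame. Next, the lever.

```bash
python3 -m handwheel '[[[0.015,-0.044,0.01],[0,0,0.07]],[[0.03,-0.088,0.02],[0,0,0.14]],[[0.045,-0.132,0.035],[0,0,0.21]],[[0.058,-0.177,0.045],[0,0,0.277]],[[0.058,-0.177,0.045],[0,0,0.277]],[[0.058,-0.177,0.045],[0,0,0.277]],[[0.058,-0.177,0.045],[0,0,0.277]]]' 0
python3 - <<'E'
from h import *
m=cams.camera_model("wrist"); p,d=cams.snapshot("wrist"); cv2.imwrite("pics/w13.png",p)
print(proj(m,(.445,-.0195,.032)))
E
python3 go.py 0.445 -0.0195 0.014 87
```

```text
clock: 20.6
eef_pos: [0.4452, -0.0175, 0.1688]
tcp_rot: [0.725, 0.689, 0.0, 0.0]
wrist_force: [0.5, -0.3, 0.2]
finger_gap: 1.001
[314.16553638 191.54510378]
t 20.65 pos [ 0.4451 -0.0175  0.1688] yawx 87.0 F [-0.1 -0.6  0.6] gap 0.998 q [-0.04  0.13 -0.32  1.12 -0.    1.58]
shift [-0.002  -0.      0.1548] turn [0.0001 0.     0.0006]
```

View pics/w13.png

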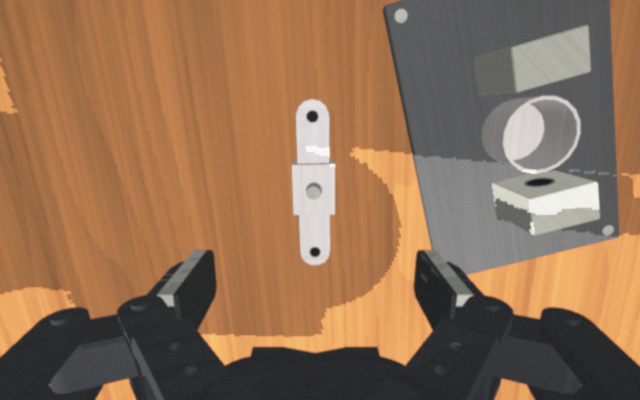

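Pin at (314,190), on prediction; holes at (312,117) and (315,252) give a 1.2° yaw correction. Descending and gripping the boss.

```bash
python3 -m handwheel '[[[-0.002,0,0.06],[0,0,-0.02]],[[-0.002,0,0.115],[0,0,-0.02]],[[-0.002,0,0.14],[0,0,-0.02]],[[-0.002,0,0.15],[0,0,-0.02]],[[-0.002,0,0.154],[0,0,-0.02]],[[-0.002,0,0.154],[0,0,-0.02]],[[-0.002,0,0.154],[0,0,-0.02]]]' 0; python3 go.py;  python3 -m handwheel '[[[0,0,0],[0,0,0]],[[0,0,0],[0,0,0]],[[0,0,0],[0,0,0]],[[0,0,0],[0,0,0]],[[0,0,0],[0,0,0]],[[0,0,0],[0,0,0]],[[0,0,0],[0,0,0]]]' 255
python3 - <<'E'
from h import *
p,d=cams.snapshot("wrist"); cv2.imwrite("pics/w14.png",p)
E
python3 go.py 0.617 0.0195 0.15 102.8
```

```text
clock: 21.52
eef_pos: [0.4449, -0.0195, 0.0157]
tcp_rot: [0.718, 0.696, 0.001, 0.001]
wrist_force: [-0.1, -0.1, -0.1]
finger_gap: 0.997
t 21.52 pos [ 0.4449 -0.0195  0.0157] yawx 88.2 F [-0.1 -0.1 -0.1] gap 0.997 q [-0.04  0.28 -0.57  0.72 -0.    1.56]
clock: 22.4
eef_pos: [0.4442, -0.0194, 0.0153]
tcp_rot: [0.718, 0.696, 0.0, 0.0]
wrist_force: [-3.3, 0.2, 10.3]
finger_gap: 0.405
t 22.45 pos [ 0.4442 -0.0194  0.0153] yawx 88.2 F [-4.3 -0.6 10.1] gap 0.407 q [-0.04  0.28 -0.57  0.72  0.    1.56]
shift [ 0.0444  0.1715 -0.1347] turn [ 1.000e-04 -0.000e+00 -2.555e-01]
```

View pics/w14.png

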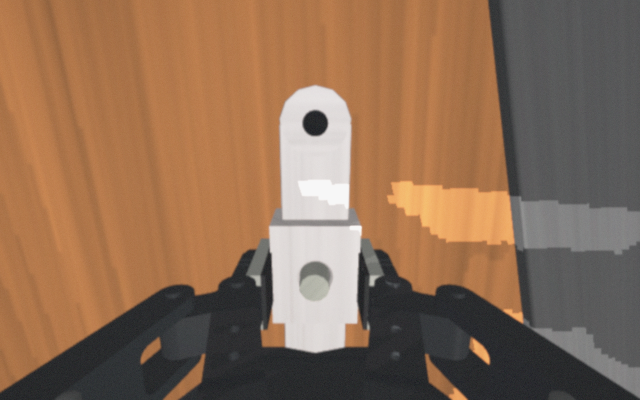

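```bash
python3 - <<'E'
from h import *
from scipy.spatial.transform import Rotation as R
m=cams.camera_model("wrist"); s=status.read_state(); T=R.from_quat(s["tcp_rot"])
for u,z in [((315,288),.032),((315,280),.024),((315,123),.016)]:
    print(T.inv().apply(onz(m,u,z)-s["eef_pos"]).round(4))
E
python3 -m handwheel '[[[0,0,-0.055],[0,0,0]],[[0,0,-0.11],[0,0,0]],[[0,0,-0.14],[0,0,0]],[[0.01,0.045,-0.14],[0,0,-0.065]],[[0.022,0.09,-0.14],[0,0,-0.13]],[[0.033,0.13,-0.14],[0,0,-0.195]],[[0.044,0.172,-0.14],[0,0,-0.255]],[[0.044,0.172,-0.14],[0,0,-0.255]],[[0.044,0.172,-0.14],[0,0,-0.255]],[[0.044,0.172,-0.14],[0,0,-0.255]]]'
python3 - <<'E'
from h import *
p,d=cams.snapshot("wrist"); cv2.imwrite("pics/w15.png",p)
E
python3 go.py 0.617 0.0195 0.071 102.8
```

```text
[-0.0011  0.0003 -0.0167]
[-0.0022  0.0003 -0.0087]
[ 0.0603  0.0004 -0.0007]
clock: 23.7
eef_pos: [0.6167, 0.0188, 0.1551]
tcp_rot: [0.624, 0.781, -0.0, -0.0]
wrist_force: [0.5, -0.3, -3.6]
finger_gap: 0.406
t 23.75 pos [0.6168 0.0188 0.1553] yawx 102.7 F [ 0.3 -0.3 -3.7] gap 0.408 q [ 0.03  0.48  0.13  1.22 -0.    1.38]
shift [0.0007 0.0004 0.0843] turn [-0.      0.     -0.0009]
```

View pics/w15.png

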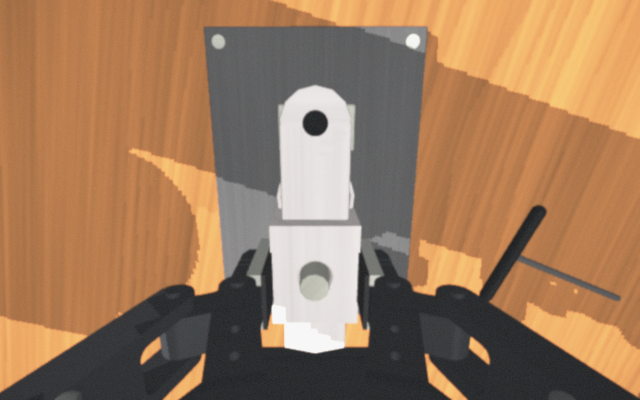

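The lever is held straight; its pin (315,288) is about 1 mm from the TCP axis. The lever should seat at TCP z ≈ 0.080, so I'll lower by 0.075.

```bash
python3 -m handwheel '[[[0.001,0,0.04],[0,0,0]],[[0.001,0,0.06],[0,0,0]],[[0.001,0,0.068],[0,0,0]],[[0.001,0,0.072],[0,0,0]],[[0.001,0,0.074],[0,0,0]],[[0.001,0,0.074],[0,0,0]],[[0.001,0,0.074],[0,0,0]]]'; python3 go.py 0.617 0.0195 0.0803 102.8
```

```text
clock: 24.62
eef_pos: [0.6175, 0.0201, 0.0814]
tcp_rot: [0.624, 0.781, 0.0, 0.0]
wrist_force: [-1.1, -0.0, -4.0]
finger_gap: 0.407
t 24.62 pos [0.6175 0.0201 0.0814] yawx 102.8 F [-1.1 -0.  -4. ] gap 0.407 q [0.03 0.53 0.   1.05 0.   1.38]
shift [-0.0004 -0.0007  0.0011] turn [ 0.0007  0.0001 -0.0004]
```

```bash
python3 -m handwheel '[[[0,0,0.001],[0,0,0]],[[0,0,0.001],[0,0,0]],[[0,0,0.001],[0,0,0]],[[0,0,0.001],[0,0,0]]]'; python3 -m handwheel '[[[0,0,0],[0,0,0]],[[0,0,0],[0,0,0]],[[0,0,0],[0,0,0]],[[0,0,0],[0,0,0]],[[0,0,0],[0,0,0]],[[0,0,-0.02],[0,0,0]],[[0,0,-0.06],[0,0,0]],[[0,0,-0.1],[0,0,0]],[[0,0,-0.12],[0,0,0]],[[0,0,-0.12],[0,0,0]]]' 0;python3 - <<'E'
from h import *
p,d=cams.snapshot("wrist"); cv2.imwrite("pics/w16.png",p); p,d=cams.snapshot("scene"); cv2.imwrite("pics/s16.png",p); cv2.imwrite("pics/s16c.png",cv2.resize(p[160:280,220:400],None,fx=4,fy=4,interpolation=cv2.INTER_CUBIC))
E
python3 go.py 0.617 0.0195 0.2 102.8
```

```text
clock: 25.12
eef_pos: [0.6175, 0.02, 0.0803]
tcp_rot: [0.624, 0.781, 0.0, 0.0]
wrist_force: [-1.3, -0.3, 5.8]
finger_gap: 0.405
clock: 26.38
eef_pos: [0.6182, 0.0201, 0.2013]
tcp_rot: [0.624, 0.781, 0.001, 0.001]
wrist_force: [-0.4, -0.8, -0.7]
finger_gap: 1.002
t 26.48 pos [0.6171 0.02   0.199 ] yawx 102.8 F [-0.1 -0.6 -0.7] gap 1.0 q [ 0.03  0.47  0.22  1.32 -0.    1.38]
shift [-0.0005 -0.0002 -0.001 ] turn [-0.0008 -0.0001 -0.0004]
```

View pics/w16.png

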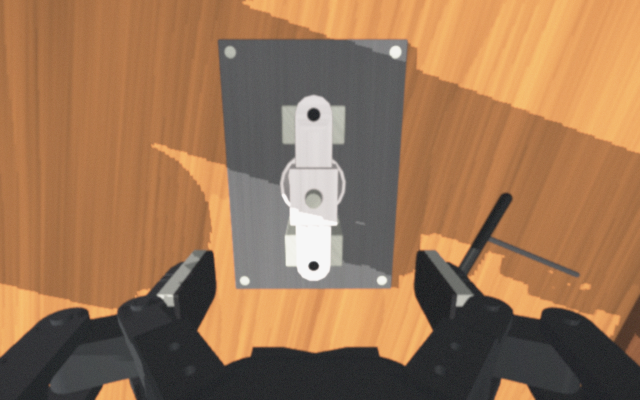

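View pics/s16c.png

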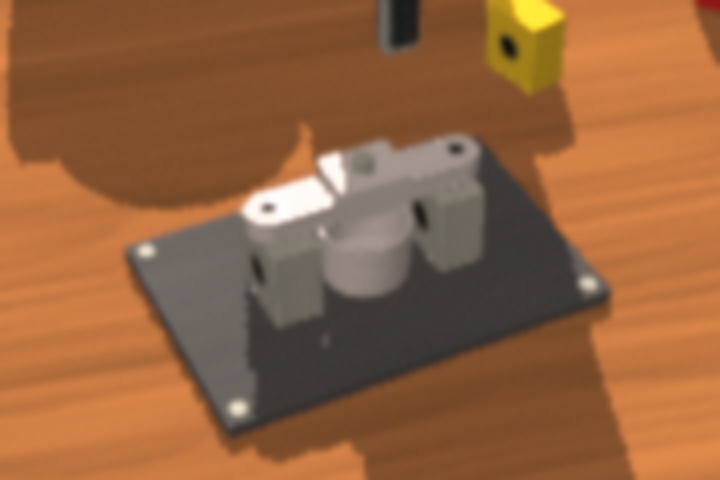

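The lever lies level across both blocks, its pin is proud at (313,199), and the cup is beneath it. Now I'll measure the pin axis from this view.

```bash
python3 - <<'E'
from h import *
from scipy.spatial.transform import Rotation as R
m=cams.camera_model("wrist"); s=status.read_state(); T=R.from_quat(s["tcp_rot"])
p=cv2.imread("pics/w16.png"); cv2.imwrite("pics/c16.png",cv2.resize(p[80:300,260:370],None,fx=2.7*2,fy=2.7,interpolation=cv2.INTER_CUBIC)); cv2.imwrite("pics/c16b.png",cv2.resize(p[170:230,280:350],None,fx=8,fy=8,interpolation=cv2.INTER_CUBIC))
for u,z in [((313,199),.097),((314,114),.081),((313.5,266),.081)]:
    w=onz(m,u,z); print(w.round(4),T.inv().apply(w-s["eef_pos"]).round(4))
E
python3 go.py 0.560 -0.308 0.2 90
```

```text
[0.6156 0.021  0.097 ] [ 0.0012 -0.0012  0.102 ]
[0.6031 0.0793 0.081 ] [ 0.0608 -0.0004  0.118 ]
[ 0.6294 -0.0392  0.081 ] [-0.0605 -0.001   0.118 ]
t 26.48 pos [0.6171 0.02   0.199 ] yawx 102.8 F [-0.1 -0.6 -0.7] gap 1.0 q [ 0.03  0.47  0.22  1.32 -0.    1.38]
shift [-0.3073 -0.1282 -0.0009] turn [-8.00e-04 -1.00e-04  2.23e-01]
```

View pics/c16b.png

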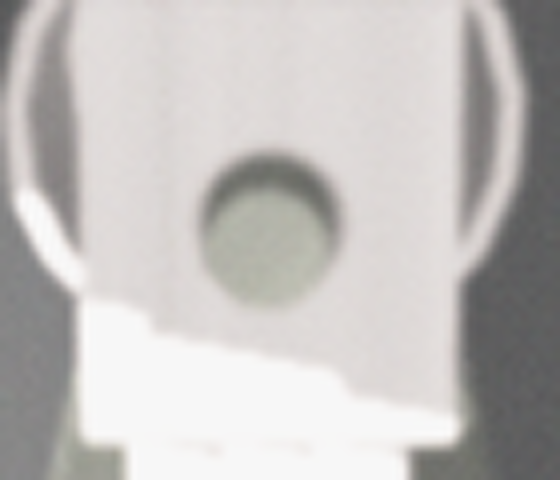

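```bash
python3 go.py 0.560 -0.308 0.2 102.8; python3 -m handwheel '[[[-0.05,-0.02,0],[0,0,0]],[[-0.1,-0.042,0],[0,0,0]],[[-0.15,-0.063,0],[0,0,0]],[[-0.2,-0.084,0],[0,0,0]],[[-0.25,-0.105,0],[0,0,0]],[[-0.3,-0.126,0],[0,0,0]],[[-0.307,-0.128,0],[0,0,0]],[[-0.307,-0.128,0],[0,0,0]],[[-0.307,-0.128,0],[0,0,0]]]' 0; python3 go.py 0.560 -0.308 0.2 102.8
python3 - <<'E'
from h import *
m=cams.camera_model("wrist"); p,d=cams.snapshot("wrist"); cv2.imwrite("pics/w17.png",p); 
print(proj(m,(.56,-.308,.12)),proj(m,(.56,-.308,.05)))
p,d=cams.snapshot("scene"); cv2.imwrite("pics/s17.png",p)
E
```

```text
t 26.48 pos [0.6171 0.02   0.199 ] yawx 102.8 F [-0.1 -0.6 -0.7] gap 1.0 q [ 0.03  0.47  0.22  1.32 -0.    1.38]
shift [-0.3073 -0.1282 -0.0009] turn [-0.0008 -0.0001 -0.0004]
clock: 27.6
eef_pos: [0.5606, -0.3063, 0.1995]
tcp_rot: [0.624, 0.782, 0.0, -0.0]
wrist_force: [-0.4, 0.2, -0.2]
finger_gap: 1.004
t 27.6 pos [ 0.5606 -0.3063  0.1995] yawx 102.9 F [-0.4  0.2 -0.2] gap 1.004 q [-0.5   0.52  0.3   1.35  0.    0.85]
shift [-0.0015 -0.0009 -0.0005] turn [-0.0004 -0.0007  0.0009]
[313.30762417 212.14305877] [313.60963802 187.33579534]
```

View pics/w17.png

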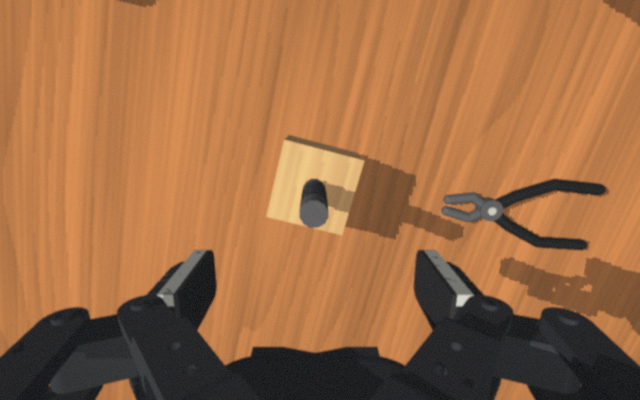

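Punch top (314,213) and punch foot (315,187) are on prediction, and the stand's centre is at (317,187). Descending to grip the body.

```bash
python3 -m handwheel '[[[-0.002,-0.0005,0.04],[0,0,0]],[[-0.002,-0.0005,0.08],[0,0,0]],[[-0.002,-0.0005,0.11],[0,0,0]],[[-0.002,-0.0005,0.122],[0,0,0]],[[-0.002,-0.0005,0.122],[0,0,0]],[[-0.002,-0.0005,0.122],[0,0,0]]]' 0
python3 - <<'E'
from h import *
p,d=cams.snapshot("wrist"); cv2.imwrite("pics/w18.png",p);
E
python3 go.py 0.560 -0.308 0.077 102.8
```

```text
clock: 28.45
eef_pos: [0.5611, -0.31, 0.0794]
tcp_rot: [0.624, 0.781, 0.0, 0.001]
wrist_force: [-0.3, -0.8, 1.2]
finger_gap: 0.998
t 28.5 pos [ 0.5611 -0.31    0.0794] yawx 102.8 F [0.3 0.1 0.3] gap 1.0 q [-0.5   0.57  0.08  1.07  0.    0.84]
shift [ 0.0022 -0.0006  0.0024] turn [ 0.0016  0.0014 -0.0002]
```

View pics/w18.png

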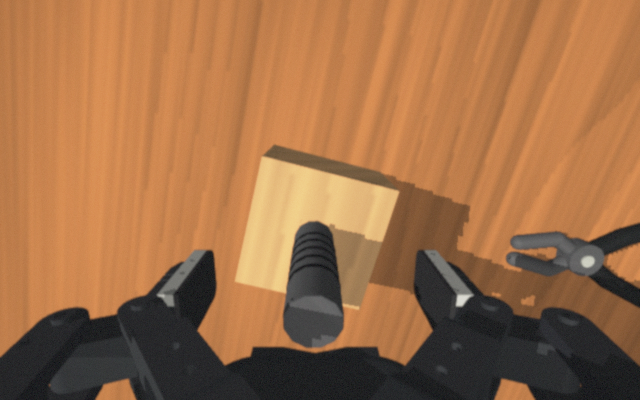

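Run:
```python
from h import *
from scipy.spatial.transform import Rotation as R
m=cams.camera_model("wrist"); s=status.read_state(); T=R.from_quat(s["tcp_rot"])
for u,z in [((313,320),.12),((283,320),.12),((343,320),.12),((313,347),.12),((315,231),.05),((298,231),.05),((332,231),.05),((267,157),.05),((398,190),.05),((237,280),.05),((366,305),.05)]:
    w=onz(m,u,z); print(u,w.round(4),T.inv().apply(w-s["eef_pos"]).round(4))
```

```text
(313, 320) [ 0.5601 -0.3085  0.12  ] [ 0.0017 -0.0006 -0.0406]
(283, 320) [ 0.5509 -0.3105  0.12  ] [ 0.0017 -0.01   -0.0406]
(343, 320) [ 0.5693 -0.3064  0.12  ] [ 0.0017  0.0089 -0.0406]
(313, 347) [ 0.5623 -0.3183  0.12  ] [-0.0084 -0.0006 -0.0406]
(315, 231) [ 0.5603 -0.3056  0.05  ] [0.0045 0.0002 0.0294]
(298, 231) [ 0.5518 -0.3076  0.05  ] [ 0.0045 -0.0086  0.0294]
(332, 231) [ 0.5689 -0.3037  0.05  ] [0.0045 0.0089 0.0294]
(267, 157) [ 0.5292 -0.2735  0.05  ] [ 0.0428 -0.0231  0.0293]
(398, 190) [ 0.5958 -0.2753  0.05  ] [0.0262 0.0415 0.0294]
(237, 280) [ 0.5257 -0.3422  0.05  ] [-0.0235 -0.0418  0.0294]
(366, 305) [ 0.5973 -0.3418  0.05  ] [-0.039   0.0282  0.0295]
```

```bash
python3 -m handwheel '[[[0.002,-0.0005,0.001],[0,0,0]],[[0.002,-0.0005,0.001],[0,0,0]],[[0.002,-0.0005,0.001],[0,0,0]]]' 0; python3 go.py; python3 -m handwheel '[[[0,0,0],[0,0,0]],[[0,0,0],[0,0,0]],[[0,0,0],[0,0,0]],[[0,0,0],[0,0,0]],[[0,0,0],[0,0,0]],[[0,0,0],[0,0,0]],[[0,0,0],[0,0,0]],[[0,0,0],[0,0,0]]]' 255;  python3 - <<'E'
from h import *
p,d=cams.snapshot("wrist"); cv2.imwrite("pics/w19.png",p); 
E
python3 go.py 0.560 -0.308 0.077 102.8
```

```text
clock: 28.88
eef_pos: [0.5594, -0.3079, 0.0771]
tcp_rot: [0.624, 0.781, 0.0, 0.0]
wrist_force: [0.2, 0.3, 0.5]
finger_gap: 0.998
t 28.88 pos [ 0.5594 -0.3079  0.0771] yawx 102.8 F [0.2 0.3 0.5] gap 0.998 q [-0.5   0.57  0.07  1.07  0.    0.84]
clock: 29.88
eef_pos: [0.5594, -0.3079, 0.0771]
tcp_rot: [0.624, 0.781, -0.0, 0.0]
wrist_force: [-2.3, 0.4, 5.9]
finger_gap: 0.217
t 29.93 pos [ 0.5594 -0.3079  0.0771] yawx 102.8 F [-2.1 -0.1  5.5] gap 0.221 q [-0.5   0.57  0.07  1.07 -0.    0.84]
shift [-0.0002  0.0006  0.0001] turn [ 0.0001  0.0001 -0.0004]
```

View pics/w19.png

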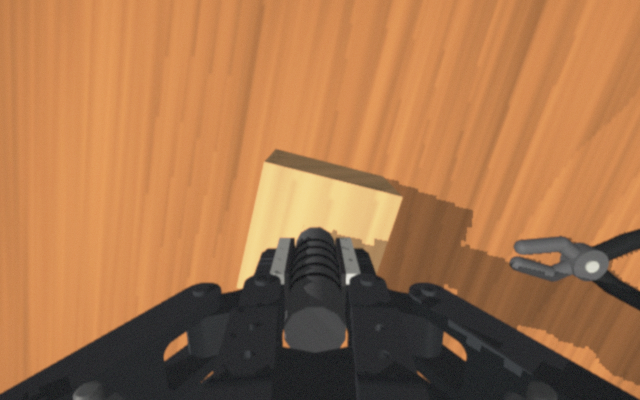

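Punch gripped at TCP (0.5594, −0.3079, 0.0771), which is also the return pose. Lifting straight up and moving over the pin.

```bash
python3 -m handwheel '[[[0,0,-0.02],[0,0,0]],[[0,0,-0.05],[0,0,0]],[[0,0,-0.09],[0,0,0]],[[0,0,-0.13],[0,0,0]],[[0,0,-0.13],[0,0,0]],[[0,0,-0.13],[0,0,0]]]'
python3 - <<'E'
from h import *
p,d=cams.snapshot("wrist"); cv2.imwrite("pics/w20.png",p);
E
python3 go.py 0.617 0.0197 0.205 102.8
```

```text
clock: 30.68
eef_pos: [0.5591, -0.3077, 0.2059]
tcp_rot: [0.624, 0.781, -0.0, -0.001]
wrist_force: [-0.1, -0.6, -1.7]
finger_gap: 0.222
t 30.73 pos [ 0.5589 -0.3076  0.2054] yawx 102.8 F [-1.  -0.3 -2.3] gap 0.221 q [-0.5   0.52  0.31  1.37  0.    0.84]
shift [0.3064 0.1291 0.0007] turn [-0.0015 -0.0014 -0.0004]
```

View pics/w20.png

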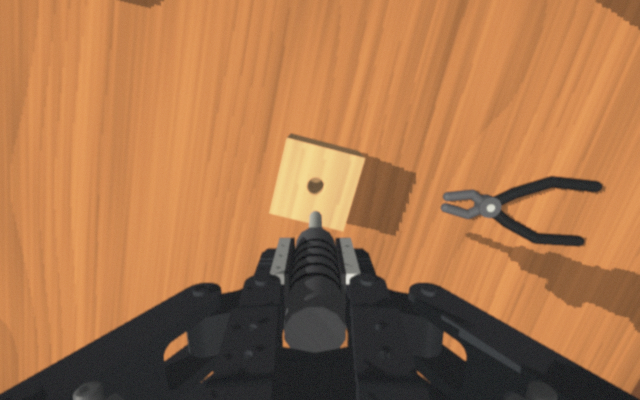

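Punch held, tip end at (316,214), stand hole visible at (315,185).

Run:
```python
from h import *
from scipy.spatial.transform import Rotation as R
m=cams.camera_model("wrist"); s=status.read_state(); T=R.from_quat(s["tcp_rot"])
p=cv2.imread("pics/w20.png"); cv2.imwrite("pics/c20.png",cv2.resize(p[165:240,280:350],None,fx=8,fy=8,interpolation=cv2.INTER_CUBIC))
for u,z in [((315.3,185.5),.05),((315.5,214),.1334),((315,330),.248)]:
    w=onz(m,u,z); print(u,w.round(4),T.inv().apply(w-s["eef_pos"]).round(4))
```

```text
(315.3, 185.5) [ 0.5596 -0.3086  0.05  ] [-0.0014  0.0006  0.1554]
(315.5, 214) [ 0.5594 -0.3078  0.1334] [-0.0004  0.0006  0.072 ]
(315, 330) [ 0.5592 -0.3082  0.248 ] [-0.0005  0.0001 -0.0426]
```

View pics/c20.png

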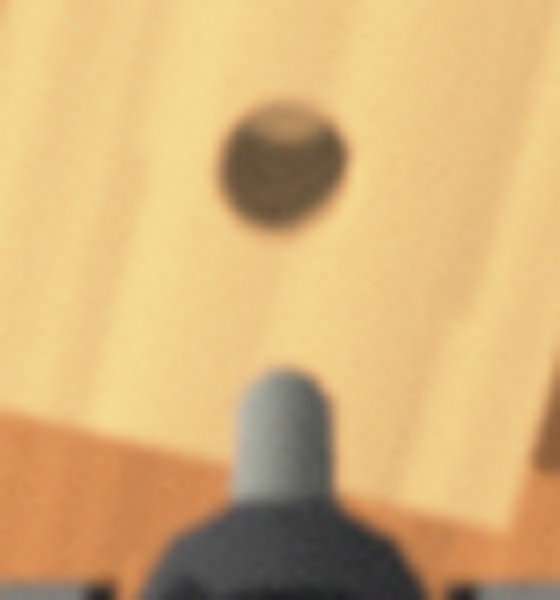

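```bash
python3 -m handwheel '[[[0.05,0.02,0],[0,0,0]],[[0.1,0.042,0],[0,0,0]],[[0.15,0.063,0],[0,0,0]],[[0.2,0.084,0],[0,0,0]],[[0.25,0.105,0],[0,0,0]],[[0.29,0.122,0],[0,0,0]],[[0.306,0.129,0],[0,0,0]],[[0.306,0.129,0],[0,0,0]],[[0.306,0.129,0],[0,0,0]],[[0.306,0.129,0],[0,0,0]]]'; python3 go.py 0.617 0.0197 0.178 102.8
python3 - <<'E'
from h import *
p,d=cams.snapshot("wrist"); cv2.imwrite("pics/w21.png",p);cv2.imwrite("pics/c21.png",cv2.resize(p[150:250,270:360],None,fx=6,fy=6,interpolation=cv2.INTER_CUBIC))
E
```

```text
clock: 31.98
eef_pos: [0.6173, 0.0178, 0.2068]
tcp_rot: [0.625, 0.781, -0.0, -0.0]
wrist_force: [0.4, 0.6, -1.5]
finger_gap: 0.222
t 31.98 pos [0.6173 0.0178 0.2068] yawx 102.7 F [ 0.4  0.6 -1.5] gap 0.222 q [ 0.03  0.47  0.24  1.34 -0.    1.38]
shift [0.0019 0.0001 0.0288] turn [-0.0003  0.0001 -0.0019]
```

View pics/c21.png

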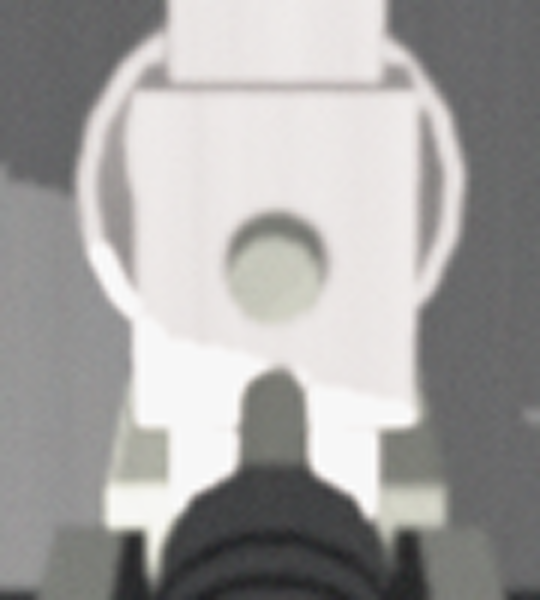

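Tip and pin both lie on column 275 of the crop. I'll lower until the tip is a few mm above the pin, to check the other axis.

```bash
python3 -m handwheel '[[[0.0019,0,0.02],[0,0,-0.002]],[[0.0019,0,0.032],[0,0,-0.002]],[[0.0019,0,0.032],[0,0,-0.002]],[[0.0019,0,0.032],[0,0,-0.002]]]'; python3 go.py 0.617 0.0197 0.173 102.8
python3 - <<'E'
from h import *
from scipy.spatial.transform import Rotation as R
m=cams.camera_model("wrist"); s=status.read_state(); T=R.from_quat(s["tcp_rot"])
p,d=cams.snapshot("wrist"); cv2.imwrite("pics/w22.png",p);cv2.imwrite("pics/c22.png",cv2.resize(p[170:250,270:360],None,fx=7,fy=7,interpolation=cv2.INTER_CUBIC))
z=s["eef_pos"][2]
# project expected tip disc and pin disc
for n,c,r in [("tip",s["eef_pos"]+np.array([0,0,-.072]),.004),("pin",np.array([.617,.0197,.097]),.006),("bore",np.array([.617,.0197,.089]),.0065)]:
    q=[proj(m,c+r*np.array([np.cos(a),np.sin(a),0])) for a in np.arange(0,6.28,.3)]; q=np.array(q); print(n,((q.min(0)-[270,170])*7).round(),((q.max(0)-[270,170])*7).round())
E
```

```text
clock: 32.52
eef_pos: [0.6173, 0.0207, 0.1755]
tcp_rot: [0.623, 0.782, 0.0, 0.0]
wrist_force: [0.4, 0.4, -1.9]
finger_gap: 0.22
t 32.52 pos [0.6173 0.0207 0.1755] yawx 102.9 F [ 0.4  0.4 -1.9] gap 0.22 q [ 0.03  0.48  0.17  1.26 -0.    1.38]
shift [-0.0009 -0.0005  0.0025] turn [0.0006 0.0002 0.0014]
tip [268. 262.] [355. 345.]
pin [243. 231.] [370. 352.]
bore [240. 203.] [373. 330.]
```

View pics/c22.png

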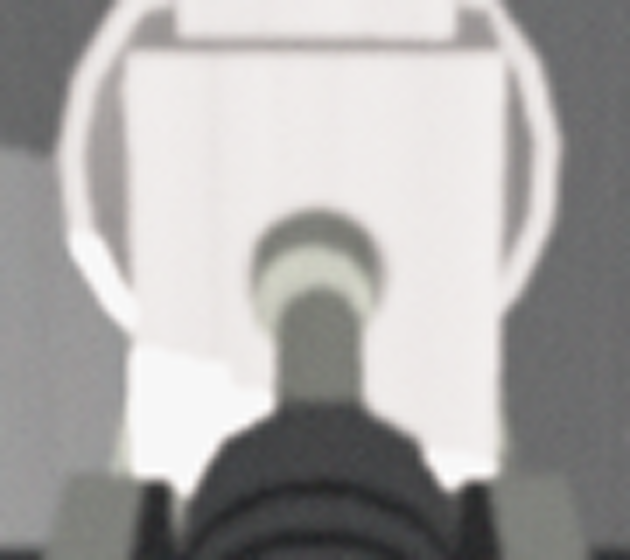

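Correcting for the 6.5 mm height difference, tip and pin agree within about 0.3 mm (tip column 319, pin column 317). I'll go down another 4 mm and recheck.

```bash
python3 -m handwheel '[[[0,0,0.002],[0,0,0]],[[0,0,0.003],[0,0,0]],[[0,0,0.003],[0,0,0]],[[0,0,0.003],[0,0,0]]]'; python3 go.py 0.617 0.0197 0.173 102.8
python3 - <<'E'
from h import *
p,d=cams.snapshot("wrist"); cv2.imwrite("pics/w23.png",p);cv2.imwrite("pics/c23.png",cv2.resize(p[170:250,270:360],None,fx=7,fy=7,interpolation=cv2.INTER_CUBIC))
E
```

```text
clock: 33.08
eef_pos: [0.6171, 0.0209, 0.172]
tcp_rot: [0.623, 0.782, 0.0, 0.0]
wrist_force: [0.4, 0.5, -2.6]
finger_gap: 0.217
t 33.08 pos [0.6171 0.0209 0.172 ] yawx 102.9 F [ 0.4  0.5 -2.6] gap 0.217 q [ 0.03  0.48  0.16  1.26 -0.    1.38]
shift [-0.0012 -0.0004 -0.001 ] turn [0.0001 0.     0.0016]
```

View pics/c23.png

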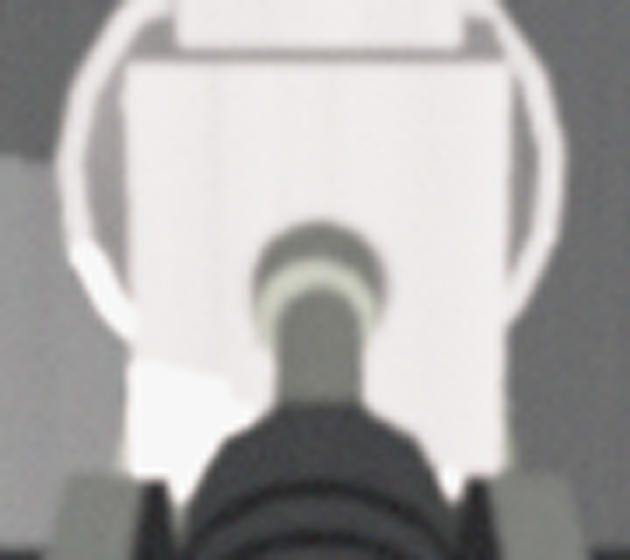

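The tip sits centred on the pin, with an even margin of about 20 px once height is corrected. Pushing, gently at first.

```bash
python3 -m handwheel '[[[0,0,0.002],[0,0,0]],[[0,0,0.004],[0,0,0]],[[0,0,0.006],[0,0,0]],[[0,0,0.008],[0,0,0]],[[0,0,0.01],[0,0,0]],[[0,0,0.01],[0,0,0]]]'; python3 go.py 0.617 0.0207 0.139 102.8
python3 - <<'E'
from h import *
p,d=cams.snapshot("wrist"); cv2.imwrite("pics/w24.png",p);cv2.imwrite("pics/c24.png",cv2.resize(p[170:250,270:360],None,fx=7,fy=7,interpolation=cv2.INTER_CUBIC))
E
```

```text
clock: 33.88
eef_pos: [0.6173, 0.0209, 0.162]
tcp_rot: [0.623, 0.782, 0.0, 0.0]
wrist_force: [1.3, 0.3, -0.2]
finger_gap: 0.219
t 33.88 pos [0.6173 0.0209 0.162 ] yawx 102.9 F [ 1.3  0.3 -0.2] gap 0.219 q [0.03 0.48 0.14 1.23 0.   1.38]
shift [-0.0002 -0.0003  0.023 ] turn [0.0005 0.     0.0016]
```

View pics/c24.png

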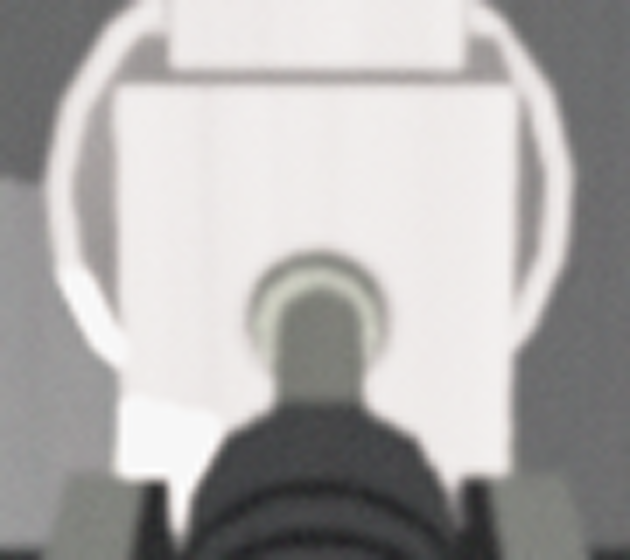

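The pin has sunk with the tip, which stays centred at (320,290) in the crop. Pushing on to about 30 mm.

```bash
python3 -m handwheel '[[[0,0,0.003],[0,0,0]],[[0,0,0.006],[0,0,0]],[[0,0,0.009],[0,0,0]],[[0,0,0.012],[0,0,0]],[[0,0,0.015],[0,0,0]]]'; python3 -m handwheel '[[[0,0,0.003],[0,0,0]],[[0,0,0.006],[0,0,0]],[[0,0,0.009],[0,0,0]],[[0,0,0.009],[0,0,0]]]'; python3 go.py 0.617 0.0207 0.139 102.8
python3 - <<'E'
from h import *
p,d=cams.snapshot("wrist"); cv2.imwrite("pics/w25.png",p);cv2.imwrite("pics/c25.png",cv2.resize(p[170:290,240:390],None,fx=5,fy=5,interpolation=cv2.INTER_CUBIC))
p,d=cams.snapshot("scene"); cv2.imwrite("pics/s25.png",p); cv2.imwrite("pics/s25c.png",cv2.resize(p[140:280,220:400],None,fx=4,fy=4,interpolation=cv2.INTER_CUBIC))
E
```

```text
clock: 34.55
eef_pos: [0.6168, 0.0209, 0.1464]
tcp_rot: [0.623, 0.782, -0.0, -0.0]
wrist_force: [-0.8, -0.3, -1.8]
finger_gap: 0.219
clock: 35.05
eef_pos: [0.6169, 0.0209, 0.1377]
tcp_rot: [0.623, 0.782, -0.0, -0.0]
wrist_force: [0.2, -0.3, -1.2]
finger_gap: 0.22
t 35.05 pos [0.6169 0.0209 0.1377] yawx 102.9 F [ 0.2 -0.3 -1.2] gap 0.22 q [ 0.03  0.49  0.1   1.18 -0.    1.38]
shift [-0.0002  0.     -0.0013] turn [-0.0004 -0.0001  0.0016]
```

View pics/c25.png

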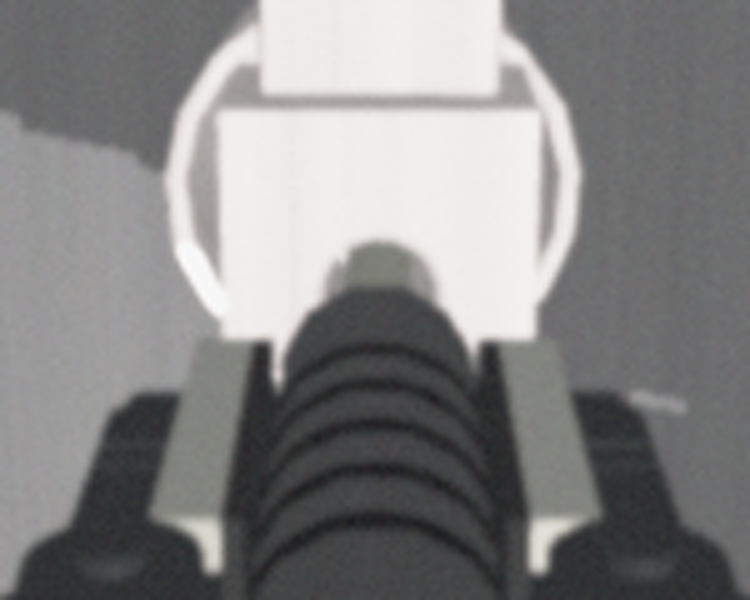

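View pics/s25c.png

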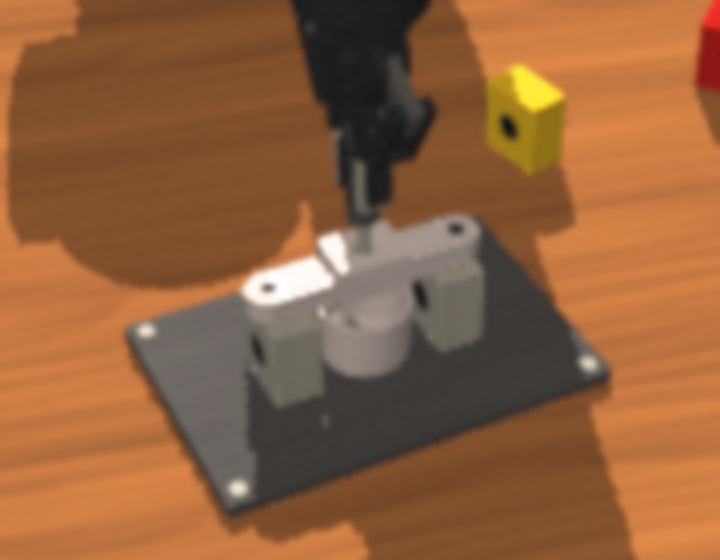

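The tip is through the bore and the pin's light end shows inside the cup. Withdrawing straight up and checking.

```bash
python3 -m handwheel '[[[0,0,-0.01],[0,0,0]],[[0,0,-0.025],[0,0,0]],[[0,0,-0.045],[0,0,0]],[[0,0,-0.068],[0,0,0]],[[0,0,-0.068],[0,0,0]],[[0,0,-0.068],[0,0,0]]]'; python3 go.py 0.5594 -0.3079 0.2 102.8
python3 - <<'E'
from h import *
p,d=cams.snapshot("wrist"); cv2.imwrite("pics/w26.png",p);cv2.imwrite("pics/c26.png",cv2.resize(p[90:240,240:390],None,fx=4,fy=4,interpolation=cv2.INTER_CUBIC))
p,d=cams.snapshot("scene"); cv2.imwrite("pics/s26.png",p); cv2.imwrite("pics/s26c.png",cv2.resize(p[140:280,220:400],None,fx=4,fy=4,interpolation=cv2.INTER_CUBIC))
E
```

```text
clock: 35.9
eef_pos: [0.617, 0.0209, 0.2056]
tcp_rot: [0.623, 0.782, -0.0, -0.0]
wrist_force: [-0.7, 0.4, -2.2]
finger_gap: 0.22
t 35.9 pos [0.617  0.0209 0.2056] yawx 102.9 F [-0.7  0.4 -2.2] gap 0.22 q [0.03 0.47 0.23 1.34 0.   1.38]
shift [-0.3077 -0.1295  0.0056] turn [-0.0002 -0.      0.0016]
```

View pics/c26.png

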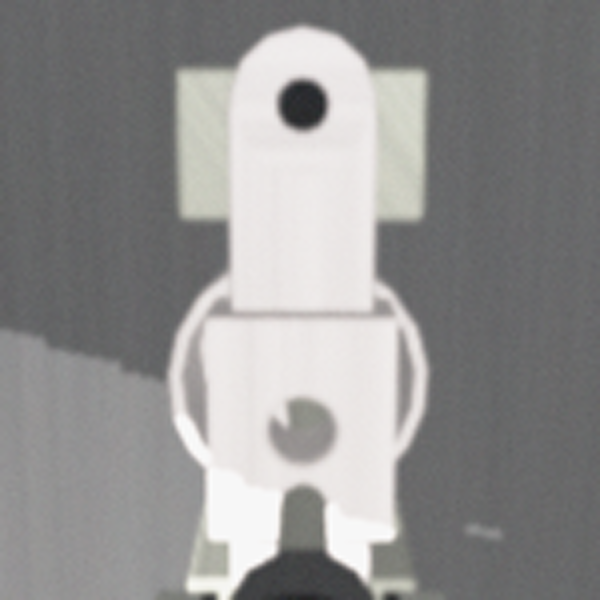

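View pics/s26c.png

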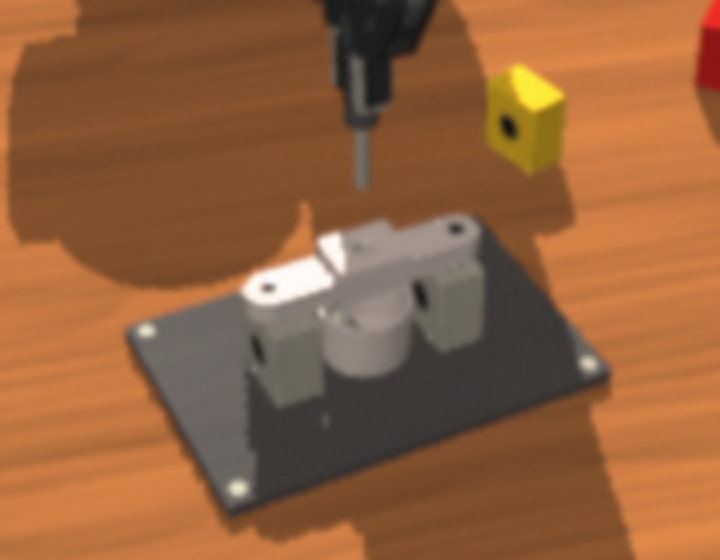

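The bore is empty and open, and the pin leans inside the cup (s26 crop, 340,318). Returning the punch.

```bash
python3 -m handwheel '[[[-0.05,-0.021,0],[0,0,0]],[[-0.1,-0.042,0],[0,0,0]],[[-0.15,-0.063,0],[0,0,0]],[[-0.2,-0.084,0],[0,0,0]],[[-0.25,-0.105,0],[0,0,0]],[[-0.29,-0.122,0],[0,0,0]],[[-0.308,-0.13,0],[0,0,0.001]],[[-0.308,-0.13,0],[0,0,0.001]],[[-0.308,-0.13,0],[0,0,0.001]],[[-0.308,-0.13,0],[0,0,0.001]]]'; python3 -m handwheel '[[[0,0,0],[0,0,0]],[[0,0,0],[0,0,0]]]'; python3 go.py 0.5594 -0.3079 0.0771 102.8
```

```text
clock: 37.25
eef_pos: [0.5595, -0.3072, 0.206]
tcp_rot: [0.623, 0.782, 0.0, -0.0]
wrist_force: [0.1, -0.1, -1.6]
finger_gap: 0.218
clock: 37.5
eef_pos: [0.5592, -0.3079, 0.206]
tcp_rot: [0.623, 0.782, 0.0, 0.0]
wrist_force: [0.3, 0.6, -2.5]
finger_gap: 0.218
t 37.5 pos [ 0.5592 -0.3079  0.206 ] yawx 102.9 F [ 0.3  0.6 -2.5] gap 0.218 q [-0.5   0.52  0.31  1.36  0.    0.84]
shift [0.     0.0002 0.1289] turn [0.0001 0.     0.0012]
```

```bash
python3 -m handwheel '[[[0,0,0.03],[0,0,0]],[[0,0,0.06],[0,0,0]],[[0,0,0.075],[0,0,0]],[[0,0,0.077],[0,0,0]],[[0,0,0.077],[0,0,0]],[[0,0,0.077],[0,0,0]]]'; python3 go.py 0.5594 -0.3079 0.0771 102.8;  python3 - <<'E'
from h import *
p,d=cams.snapshot("wrist"); cv2.imwrite("pics/w27.png",p);cv2.imwrite("pics/c27.png",cv2.resize(p[170:250,270:360],None,fx=7,fy=7,interpolation=cv2.INTER_CUBIC))
E
```

```text
clock: 38.25
eef_pos: [0.5596, -0.3086, 0.13]
tcp_rot: [0.624, 0.782, 0.0, 0.001]
wrist_force: [1.0, -0.5, -0.6]
finger_gap: 0.22
t 38.25 pos [ 0.5596 -0.3086  0.13  ] yawx 102.8 F [ 1.  -0.5 -0.6] gap 0.22 q [-0.5   0.54  0.15  1.18  0.    0.84]
shift [ 0.0008 -0.0001  0.0529] turn [0.0012 0.001  0.0006]
```

View pics/c27.png

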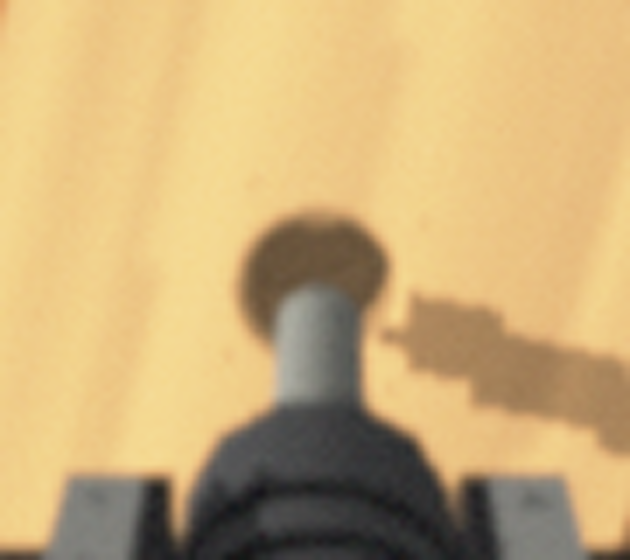

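Hole centre is about (314,280); the tip, corrected for its 8 mm height, is about (319,301). So I'll shift about 1.5 mm along tool x and lower.

```bash
python3 -m handwheel '[[[0.0015,-0.0004,0],[0,0,0]],[[0.0015,-0.0004,0.004],[0,0,0]],[[0.0015,-0.0004,0.006],[0,0,0]],[[0.0015,-0.0004,0.006],[0,0,0]]]'; python3 go.py 0.5594 -0.3079 0.0771 102.8;  python3 - <<'E'
from h import *
p,d=cams.snapshot("wrist"); cv2.imwrite("pics/w28.png",p);cv2.imwrite("pics/c28.png",cv2.resize(p[170:250,270:360],None,fx=7,fy=7,interpolation=cv2.INTER_CUBIC))
E
```

```text
clock: 38.8
eef_pos: [0.5582, -0.3069, 0.1226]
tcp_rot: [0.624, 0.782, -0.0, -0.0]
wrist_force: [0.1, -0.4, -2.2]
finger_gap: 0.218
t 38.8 pos [ 0.5582 -0.3069  0.1226] yawx 102.8 F [ 0.1 -0.4 -2.2] gap 0.218 q [-0.5   0.54  0.14  1.17  0.    0.84]
shift [-0.0013  0.001   0.0455] turn [-0.0004 -0.0004  0.0006]
```

View pics/c28.png

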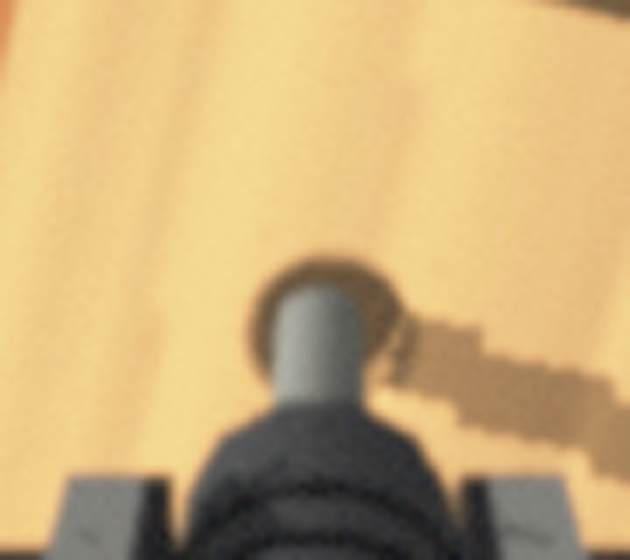

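The tip is nearly concentric with the mouth, about 0.9 mm to the left. Correcting that and lowering in.

```bash
python3 -m handwheel '[[[-0.0005,0.001,0],[0,0,0]],[[-0.0005,0.001,0.004],[0,0,0]],[[-0.0005,0.001,0.01],[0,0,0]],[[-0.0005,0.001,0.016],[0,0,0]],[[-0.0005,0.001,0.018],[0,0,0]],[[-0.0005,0.001,0.018],[0,0,0]]]'; python3 go.py 0.5594 -0.3077 0.0771 102.8
```

```text
clock: 39.6
eef_pos: [0.5593, -0.3072, 0.1047]
tcp_rot: [0.624, 0.782, -0.0, -0.0]
wrist_force: [-0.7, 0.4, -2.1]
finger_gap: 0.22
t 39.6 pos [ 0.5593 -0.3072  0.1047] yawx 102.8 F [-0.7  0.4 -2.1] gap 0.22 q [-0.5   0.55  0.11  1.13  0.    0.84]
shift [-0.0005 -0.0001  0.0276] turn [-0.0002 -0.0002  0.0006]
```

In the hole freely (no extra force). Continuing down.

```bash
python3 -m handwheel '[[[0,0,0.006],[0,0,0]],[[0,0,0.012],[0,0,0]],[[0,0,0.018],[0,0,0]],[[0,0,0.023],[0,0,0]],[[0,0,0.0265],[0,0,0]],[[0,0,0.0265],[0,0,0]],[[0,0,0.0265],[0,0,0]]]'; python3 go.py 0.5594 -0.3077 0.0771 102.8
```

```text
clock: 40.48
eef_pos: [0.5596, -0.3073, 0.0786]
tcp_rot: [0.624, 0.782, 0.0, 0.0]
wrist_force: [-0.6, -0.1, -1.2]
finger_gap: 0.222
t 40.48 pos [ 0.5596 -0.3073  0.0786] yawx 102.8 F [-0.6 -0.1 -1.2] gap 0.222 q [-0.5   0.57  0.07  1.07  0.    0.84]
shift [-0.0004 -0.0003  0.0015] turn [0.0003 0.0002 0.0006]
```

```bash
python3 -m handwheel '[[[0,0,0.001],[0,0,0]],[[0,0,0.0015],[0,0,0]],[[0,0,0.0015],[0,0,0]]]'; python3 -m handwheel '[[[0,0,0],[0,0,0]],[[0,0,0],[0,0,0]],[[0,0,0],[0,0,0]],[[0,0,0],[0,0,0]],[[0,0,0],[0,0,0]],[[0,0,0],[0,0,0]],[[0,0,-0.04],[0,0,0]],[[0,0,-0.09],[0,0,0]],[[0,0,-0.12],[0,0,0]],[[0,0,-0.12],[0,0,0]]]' 0;  python3 - <<'E'
from h import *
p,d=cams.snapshot("wrist"); cv2.imwrite("pics/w29.png",p)
p,d=cams.snapshot("scene"); cv2.imwrite("pics/s29.png",p); cv2.imwrite("pics/s29c.png",cv2.resize(p[150:290,130:400],None,fx=2.9,fy=2.9,interpolation=cv2.INTER_CUBIC))
m=cams.camera_model("wrist"); print(proj(m,(.5596,-.308,.12)),proj(m,(.5596,-.308,.05)))
E
python3 go.py
```

```text
clock: 40.85
eef_pos: [0.5595, -0.3072, 0.0771]
tcp_rot: [0.624, 0.782, 0.0, 0.0]
wrist_force: [-1.6, 0.4, 0.1]
finger_gap: 0.214
clock: 42.1
eef_pos: [0.5605, -0.3078, 0.1995]
tcp_rot: [0.624, 0.782, 0.0, 0.002]
wrist_force: [0.0, 0.2, -0.3]
finger_gap: 1.006
[314.69498572 212.57634576] [314.65171956 187.35506232]
t 42.2 pos [ 0.5594 -0.3072  0.1965] yawx 102.8 F [-0.4 -0.5  0.2] gap 1.001 q [-0.5   0.52  0.29  1.34  0.    0.84]
```

View pics/w29.png

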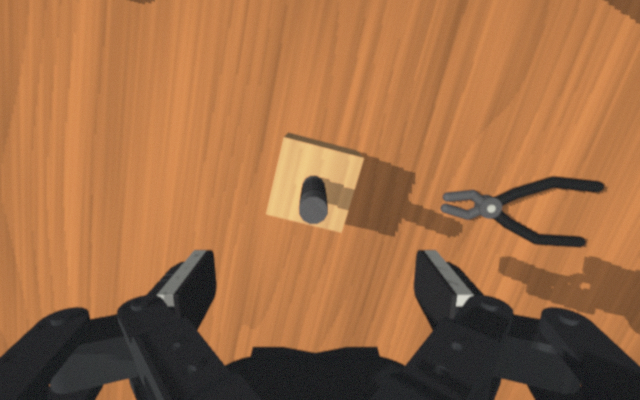

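View pics/s29c.png

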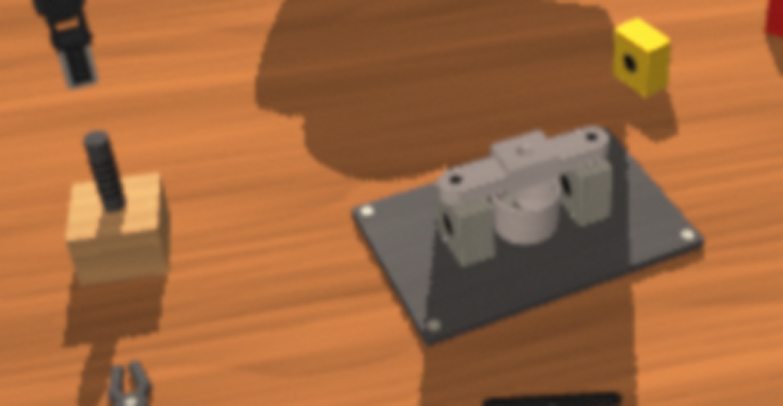

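Run:
```python
from h import *
m=cams.camera_model("top"); p,d=cams.snapshot("top"); P=cloud(m,d)
cv2.imwrite("pics/t30.png",cv2.resize(p[100:250,270:480],None,fx=3.7,fy=3.7,interpolation=cv2.INTER_CUBIC))
q=cv2.imread("pics/s29.png"); cv2.imwrite("pics/s30.png",cv2.resize(q[190:250,270:350],None,fx=9,fy=9,interpolation=cv2.INTER_CUBIC))
mw=cams.camera_model("wrist"); pw,dw=cams.snapshot("wrist"); W=cloud(mw,dw)
u=proj(mw,(.5596,-.308,.12)).astype(int); b=W[u[1]-4:u[1]+5,u[0]-4:u[0]+5].reshape(-1,3); print("punch top",np.median(b,0).round(4))
```

```text
punch top [ 0.5594 -0.3079  0.1198]
```

View pics/t30.png

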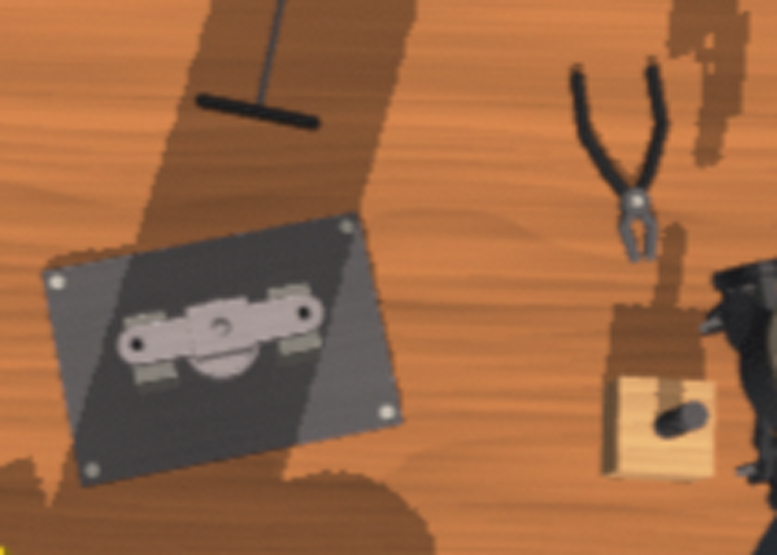

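View pics/s30.png

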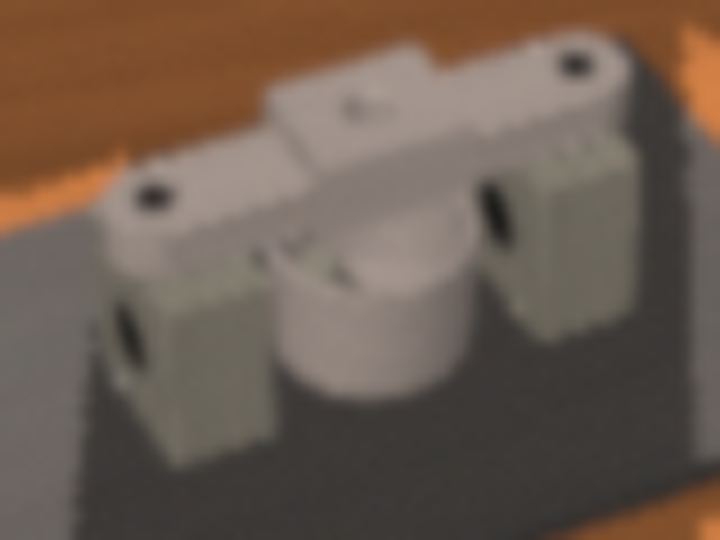

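Run:
```python
from plant import workorder
print(workorder.finish_job())
```

```text
the job is handed in; nothing more can be done
None
```

I built the set-up, drove the pin out of the lever with the punch, returned the punch to its stand and handed the job in at about 42 s. No verdict is reported.

**What I did**
- **Cup and blocks:** the grey cup went on the plate's middle. The two grey steel blocks went about 53 mm to either side of it, roughly 9 mm from its rim.
- **Lever:** it lies across both blocks with its bore over the cup.
- **Punch:** I pushed it about 31 mm through the bore, then put it back in its stand, tip down.

**What my last checks showed**
- **Lever and blocks:** the lever is on both blocks and the blocks are upright. By measurement before the lever went on, the cup was about 1–2 mm from the plate's middle.
- **Pin:** the bore is open. In the scene view the pin leans inside the cup, below the rim. I did not measure its position.
- **Punch:** its top is at z = 0.1198 m against 0.120 m expected, within about 1 mm of the stand hole and upright.
- **Bystanders:** the pliers and hex key look unmoved by eye, and I never reached for the red, yellow, orange or purple look-alikes. The gripper was open and touching nothing.

**What disagreed**
- **Camera offset:** the top camera read 4–6 mm off from the wrist camera, so I relied on the wrist camera.
- **Stand hole:** as the punch went back, the wrist view put its tip up to 2 mm off the hole's centre. I corrected that before lowering it in.

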